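Reload the sloped UV curing rack and start the lamp with its key

ROBOT

A 6-joint arm with a two-finger parallel gripper is mounted at the origin on the work surface. World frame = base frame: x ahead of the robot, y to its left, z up, the work surface at z = 0. Lengths are in mm, angles in rad, forces in N, time in s.
With the tool pointing down it reaches from about 350 to 875 mm from the base axis. Payload 4.2 kg.
Tool frame: the origin (TCP) lies midway between the tips of the shut fingers; the grasp point (between the pads) lies 19 mm behind it (arm.tcp_to_grasp is the distance from the TCP to the grasp point, in mm); z points along the fingers, y is the line along which they close (so a half turn about z gives the same grasp; the last joint's range is limited). The gripper opens to 85 mm and grips with 20 to 120 N. Pads are 22 mm wide; open, the fingers measure 114 mm over their backs; the gripper's body (76 mm by 85 mm) begins 54 mm behind the grasp point. The pads swing forward as they close: fully open they stand 13 mm farther back than shut.
Start: joints at [1.537, 0.385, 0.008, 0, -1.194, -0.259], TCP at [180.364, 598.388, 231.312] pointing down, gripper open.
Joint ranges: [-3.14, 3.14], [-1.21, 2.06], [-1.07, 1.41], [-3.16, 2.05], [-2.99, -0.16], [-3.1, 3.1]. Speed limits (rad/s): [2.79, 2.79, 3.14, 3.14, 3.14, 3.14].

INTERFACE

Orientations are given as a unit quaternion [x, y, z, w].
In Python, from bench import arm, imaging, job, models gives the robot as it stands.
- The arm moves only by the tool arm_command, never from a script. Its argument "rows" is a list of rows, each an object with "grip": the opening, from 0 (shut) to 1 (fully open); "linear": the shift along the tool's x, y, z in mm, a list of three; "rot": the turn, a rotation vector about the tool's x, y, z in rad, a list of three. In form: [{"grip": grip, "linear": [tx, ty, tz], "rot": [rx, ry, rz]}, ...]. A call has 1 to 10 rows; each row is the pose to reach, as a shift and turn from the pose commanded when the call began, along the tool's axes at that moment; what a row does not reach only later rows make up. A row lasts 1/8 s, in which the tool goes at most 62.5 mm and 10.7 degrees, less where a joint would pass 70% of its speed; a pose out of reach is approached as far as the arm can. A call with a gripper value outside its range is refused whole. The fingers move at their own pace and stop on an object; the grip force is fixed at half the most. Time passes only in rows, so rows that repeat a pose let the fingers close. It gives the time, the measured TCP pose, the force, the opening and the grip force at its end, in the units of the state.
- arm.read_state(): the state, without advancing time (a new reading comes with each control period).
- imaging.get_image(name): name is "scene" or "top"; returns a dict with "frame" (480x640x3 uint8, red, green, blue), "fx", "fy", "cx", "cy" (pixels), "extrinsics" (4x4, takes a point from world to camera coordinates). Camera axes: x right, y down, z forward; pixel columns grow to the right and rows downward; lengths in mm; the calibration is good to about 2 mm. A picture is of the moment at which its call begins. There is no depth.
- job.job_done(): hands the job in; it is judged then, once.
Trained networks look in a picture, given as the dict that the camera call returned (one of the last four; its "shot" number tells which), for a name from the list of things; names that differ only in an ending like _2 or _b are one class to them, and where a whole thing is asked for, a point or a joint stands for the part that bears it (a point fixed in the world has none). Each returns a list of dicts, best first, with "score" (0 to 1); they miss things now and then, are a little off and sometimes report something else, mostly with a low value. They report only what shows in the picture. A call takes as long as a camera call. They do not tell look-alikes from the thing itself.
- models.spot_in(picture, query): "rect" ([left, top, right, bottom] in pixels, round what is visible of it).
- models.tip_of(picture, query): "pixel" ([column, row] in pixels: a listed point, or the origin of a listed thing).
The state is a dict: "clock": time; "joints": joint angles; "joint_vel": joint speeds; "joint_efforts": joint torques, N m; "position": TCP position; "ee_rot": TCP orientation; "contact_force": force on the tool from outside, world axes, zero at the start; "wrist_torque": the same for the moment, N m; "gripper_width": finger opening in mm; "grasp_force": force on a finger pad.
Only numpy, scipy, OpenCV 4.12 (cv2) and the standard library are available. Lean on these libraries where they do the work, as an engineer would, in place of code of your own. Each camera call takes 0.05 s, during which the arm holds its last target. There are 200 camera calls.

TASK

Move the cured circuit boards from the sloped UV curing rack into the black tray, lying flat in it side by side, and lay all the freshly coated boards from the mat on the rack, block up, each resting squarely across both narrow rails. When every board is in its place, turn the lamp's key clockwise to its stop to start it and let it spring back. Do not knock over the jar or the bottle.

Things in the scene. Friction and masses are not known exactly. Their poses are not given: they have to be found in the camera images.
- fresh1_mid (a point): Freshly coated circuit board, 90 (its x) x 42 (y) x 4 mm, with a finned aluminium block to grip, 34 (x) x 24 (y) mm, in its middle, rising 32 mm above the board (36 mm in all, 110 g); other parts on it under 7 mm. Point: its centre, 18 mm above its flat underside, z towards the block. Starts on the mat to the robot's right; three or four are there.
- fresh2_mid (a point): Freshly coated circuit board, 90 (its x) x 42 (y) x 4 mm, with a finned aluminium block to grip, 34 (x) x 24 (y) mm, in its middle, rising 32 mm above the board (36 mm in all, 110 g); other parts on it under 7 mm. Point: its centre, 18 mm above its flat underside, z towards the block. Starts on the mat to the robot's right; three or four are there.
- fresh3_mid (a point): Freshly coated circuit board, 90 (its x) x 42 (y) x 4 mm, with a finned aluminium block to grip, 34 (x) x 24 (y) mm, in its middle, rising 32 mm above the board (36 mm in all, 110 g); other parts on it under 7 mm. Point: its centre, 18 mm above its flat underside, z towards the block. Starts on the mat to the robot's right; three or four are there.
- fresh4_mid (a point): Freshly coated circuit board, 90 (its x) x 42 (y) x 4 mm, with a finned aluminium block to grip, 34 (x) x 24 (y) mm, in its middle, rising 32 mm above the board (36 mm in all, 110 g); other parts on it under 7 mm. Point: its centre, 18 mm above its flat underside, z towards the block. Starts on the mat to the robot's right; three or four are there.
- cured1_mid (a point): Cured circuit board, 90 (its x) x 42 (y) x 4 mm, with a finned aluminium block to grip, 34 (x) x 24 (y) mm, in its middle, rising 32 mm above the board (36 mm in all, 110 g); other parts on it under 7 mm. Point: its centre, 18 mm above its flat underside, z towards the block. Looks like the fresh ones; starts across the rack's rails; two or three are there.
- cured2_mid (a point): Cured circuit board, 90 (its x) x 42 (y) x 4 mm, with a finned aluminium block to grip, 34 (x) x 24 (y) mm, in its middle, rising 32 mm above the board (36 mm in all, 110 g); other parts on it under 7 mm. Point: its centre, 18 mm above its flat underside, z towards the block. Looks like the fresh ones; starts across the rack's rails; two or three are there.
- cured3_mid (a point): Cured circuit board, 90 (its x) x 42 (y) x 4 mm, with a finned aluminium block to grip, 34 (x) x 24 (y) mm, in its middle, rising 32 mm above the board (36 mm in all, 110 g); other parts on it under 7 mm. Point: its centre, 18 mm above its flat underside, z towards the block. Looks like the fresh ones; starts across the rack's rails; two or three are there.
- bed: Sloped top of the fixed UV rack. Origin: centre of the rail-top plane, 75 mm up; x up the 12 degree slope (away from robot), y along the rails, z out of the slope. Two rails 8 mm wide, 236 long, at x = -36 and +36 mm, 14 mm above a panel 112 x 244; stop strip 5 mm above the rails, inner face at x = -50. Boards lie with their length along x; four fit at 54 mm spacing.
- tray: Black open tray, fixed, outside 120 (its x) x 200 (its y) x 25 mm high, walls and floor 5 mm. Origin: centre of its underside, on the table. Three boards fit side by side at 60 mm spacing along y, each with its length along x.
- key (a joint): Spring-return key of the lamp, on the grey 70 x 70 x 60 mm switch box at the robot's left; rad, 0 at rest, grows clockwise seen from above; starts the lamp beyond about 0.95, hard stop at 1.2. A spring (about 0.03 N m at rest, 0.14 N m at the stop) turns it back when let go.
- key_bow (a point): Middle of the black key bow, on the upright turning axis, 87 mm above the table: an upright plate 32 (its x) x 8 (its y) x 30 mm tall, top 15 mm above this point, its foot 12 mm above the box; grip it across its 8 mm. The point turns with the key. z up.
- flux_jar: Small jar, 32 mm across, 32 mm tall, among the fresh boards; a bystander. Origin: centre of its underside, z up.
- cleaner_bottle: Bottle, 54 mm across, 140 mm tall, beyond the rack; a bystander. Origin: centre of its underside, z up.
Mind the look-alikes: they are no part of the job. What is shaped like the part that bears key but yellow is not meant. What is shaped like the part that bears fresh2_mid but yellow is not meant.

How it is judged (in metres and radians):
On the way, in this order (a step that is already met when the one before it is completed fails the run):
1. all cured boards lie in the tray and all fresh boards rest across both rails (x of fresh1_mid in the frame of bed between -0.007 and 0.01 m and y of fresh1_mid in the frame of bed between -0.106 and 0.106 m and z of fresh1_mid in the frame of bed between 0.0145 and 0.0215 m and angle between the z axis of each of fresh1_mid, fresh2_mid, fresh3_mid, fresh4_mid and the z axis of bed, either way round below 0.045 rad and angle between the x axis of each of fresh1_mid, fresh2_mid, fresh3_mid, fresh4_mid and the x axis of bed, either way round below 0.17 rad and x of fresh2_mid in the frame of bed between -0.007 and 0.01 m and y of fresh2_mid in the frame of bed between -0.106 and 0.106 m and z of fresh2_mid in the frame of bed between 0.0145 and 0.0215 m and x of fresh3_mid in the frame of bed between -0.007 and 0.01 m and y of fresh3_mid in the frame of bed between -0.106 and 0.106 m and z of fresh3_mid in the frame of bed between 0.0145 and 0.0215 m and x of fresh4_mid in the frame of bed between -0.007 and 0.01 m and y of fresh4_mid in the frame of bed between -0.106 and 0.106 m and z of fresh4_mid in the frame of bed between 0.0145 and 0.0215 m and x of cured1_mid in the frame of tray between -0.04 and 0.04 m and y of cured1_mid in the frame of tray between -0.085 and 0.085 m and z of cured1_mid in the frame of tray between 0.015 and 0.03 m and angle between each of cured1_mid, cured2_mid, cured3_mid's own z axis and vertical below 0.12 rad and x of cured2_mid in the frame of tray between -0.04 and 0.04 m and y of cured2_mid in the frame of tray between -0.085 and 0.085 m and z of cured2_mid in the frame of tray between 0.015 and 0.03 m and x of cured3_mid in the frame of tray between -0.04 and 0.04 m and y of cured3_mid in the frame of tray between -0.085 and 0.085 m and z of cured3_mid in the frame of tray between 0.015 and 0.03 m), for 0.3 s.
2. the key is turned clockwise to start (value of joint key above 0.95 rad), for 0.1 s.
3. the key has sprung back (value of joint key below 0.12 rad), for 0.2 s.
At the end, for the whole second after the job is handed in: Fresh boards block up across both rails (centre -7 to +10 mm off the rails' mid-line, flat within 2.5 deg, square within 10 deg); cured boards flat on the tray floor (centre within 40 x 85 mm of its middle); all at rest; key turned past 0.95 rad with all in place, then back under 0.12 rad (all of step 1 and linear speed of each of fresh1, fresh2, fresh3, fresh4, cured1, cured2, cured3 below 0.02 m/s and value of joint key below 0.12 rad); the robot touches nothing.
It fails at once if the jar or the bottle is knocked over (angle between any of flux_jar, cleaner_bottle's own z axis and vertical above 0.8 rad).
Of fresh1, fresh2, fresh3, fresh4 only 3 to 4 are there at a start; the rules pass over those that are not, and their reading is None.
Of cured1, cured2, cured3 only 2 to 3 are there at a start; the rules pass over those that are not, and their reading is None.
At some moment in a run one of fresh1, fresh2, fresh3, fresh4 may be knocked a few centimetres aside while the robot is not near it.
Once in a run the grip may slacken for a moment while it holds something.
It also fails if it takes over 210 s, if anything falls off the work surface, if the arm or the gripper's body presses on something with over 40 N, if the wrist force passes 120 N, or if a joint passes its speed limit or range.

## Working session

There is one attempt and no reset: what is moved stays moved. The work goes in short steps, Python scripts to look and compute and a tool call to move; the robot and the scene stay as the last step left them, time stands still between calls to the robot, and variables do not carry over. Pictures are saved under pics/ and viewed, at most 14 in all, crops included, and the job is handed in when it is done.

Besides the shell and the picture viewer there is one more tool, called after ">>>" as name([rows], argument=value, ...), one row to a line, values as JSON. arm_command: Moves the arm, as the interface text tells. Its arguments: {"type":"object","properties":{"rows":{"type":"array"}},"required":["rows"]}

```bash
mkdir -p pics
python3 - <<'E'
from bench import arm, imaging, job, models
import cv2
s=arm.read_state(); print(s['clock'],s['position'],s['ee_rot'],arm.tcp_to_grasp)
for n in ['top','scene']:
    p=imaging.get_image(n); cv2.imwrite(f'pics/{n}0.png',p['frame'][:,:,::-1])
    print(n,p['fx'],p['fy'],p['cx'],p['cy'],p['extrinsics'])
    for q in ['fresh1_mid','cured1_mid','bed','tray','key_bow','flux_jar','cleaner_bottle']:
        print(q,[([round(v) for v in d['pixel']],round(d['score'],2)) for d in models.tip_of(p,q)])
E
```

```text
0.0 [180.19930822 597.85238437 230.21670094] [ 9.89291687e-01 -1.45947856e-01 -1.00734751e-04  1.08215770e-03] 18.700000000000003
top 504.12812414429555 504.12812414429555 319.78002489061697 233.97498900568192 [[-2.39585955e-02 -9.99712778e-01 -5.89087080e-04  4.11201458e+01]
 [-9.85904371e-01  2.37252626e-02 -1.65619090e-01  5.43048177e+02]
 [ 1.65585497e-01 -3.38721726e-03 -9.86189622e-01  1.25271825e+03]
 [ 0.00000000e+00  0.00000000e+00  0.00000000e+00  1.00000000e+00]]
fresh1_mid [([427, 218], 0.91)]
cured1_mid [([313, 218], 0.89)]
bed [([346, 222], 0.64)]
tray [([224, 221], 0.81)]
key_bow [([182, 283], 0.63), ([238, 275], 0.6), ([133, 293], 0.41)]
flux_jar [([451, 245], 0.61)]
cleaner_bottle [([351, 151], 0.78), ([424, 263], 0.28)]
scene 556.0913747289529 556.0913747289529 320.36365168762626 237.0342590419469 [[ 8.45513191e-01  5.33897007e-01  7.83771997e-03 -4.91006829e+02]
 [ 3.49265947e-01 -5.41897665e-01 -7.64434575e-01 -1.18599729e+02]
 [-4.03882090e-01  6.49076965e-01 -6.44653667e-01  1.70863890e+03]
 [ 0.00000000e+00  0.00000000e+00  0.00000000e+00  1.00000000e+00]]
fresh1_mid [([261, 328], 0.56)]
cured1_mid [([327, 234], 0.93), ([228, 301], 0.41)]
bed [([314, 251], 0.7)]
tray [([373, 214], 0.91)]
key_bow [([324, 182], 0.67), ([340, 161], 0.65), ([354, 141], 0.4)]
flux_jar [([222, 332], 0.79)]
cleaner_bottle [([372, 313], 0.64)]
```

View pics/top0.png

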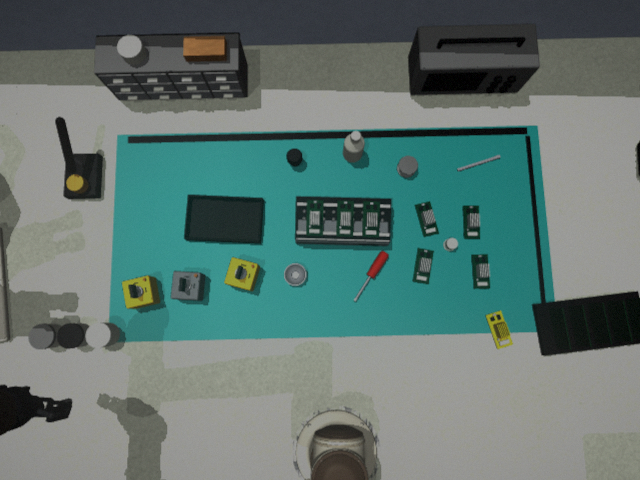

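View pics/scene0.png

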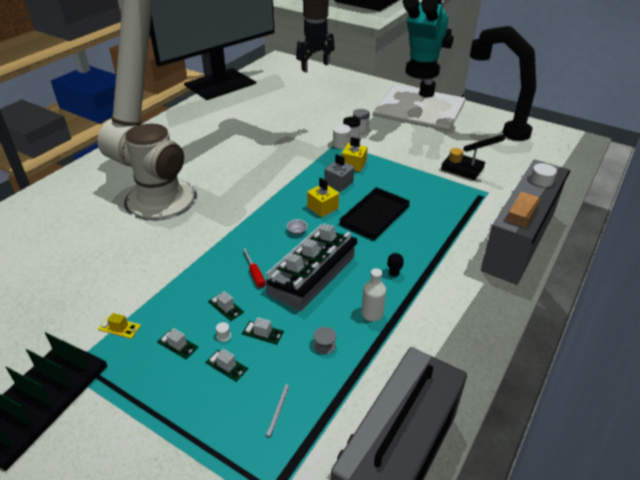

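The top view shows these candidates:
- **Fresh boards:** (427,218), (472,221), (424,266) and (481,271). The yellow look-alike at (499,330) is out.
- **Cured boards on the rack:** (315,217), (345,217) and (371,217).
- **Tray:** (224,219).
- **Key:** the grey box at (187,285). The yellow boxes at (140,291) and (242,273) are out.
- **Bystanders:** jar (451,244), bottle (354,147).

Next I'll measure them on a rectified view.

```bash
cat > h.py <<'E'
import numpy as np, cv2
from scipy.spatial.transform import Rotation as R
from bench import arm, imaging, job, models
def P(p):
    K=np.array([[p['fx'],0,p['cx']],[0,p['fy'],p['cy']],[0,0,1]]); return K@np.array(p['extrinsics'])[:3]
def unproj(p,uv,z):
    M=P(p); H=M[:,[0,1,3]].copy(); H[:,2]+=M[:,2]*z
    w=np.linalg.solve(H,[uv[0],uv[1],1]); return w[:2]/w[2]
def proj(p,X):
    a=P(p)@np.append(X,1); return a[:2]/a[2]
def tri(ps,uvs):
    A=np.vstack([[uv[i]*P(p)[2]-P(p)[i] for i in (0,1)] for p,uv in zip(ps,uvs)])
    return np.linalg.lstsq(A[:,:3],-A[:,3],rcond=None)[0]
def ortho(p,z,x0,x1,y0,y1,s):  # rows: x decreasing, cols: y decreasing
    M=P(p); H=M[:,[0,1,3]].copy(); H[:,2]+=M[:,2]*z
    T=np.array([[0,-1/s,x1],[-1/s,0,y1],[0,0,1]])
    return cv2.warpPerspective(p['frame'],H@T,(int((y1-y0)*s),int((x1-x0)*s)),flags=cv2.INTER_CUBIC|cv2.WARP_INVERSE_MAP)
def tool(yaw,tilt=0):  # yaw: board x about world z; tilt: slope of bed
    return R.from_euler('z',yaw)*R.from_euler('y',-tilt)*R.from_euler('x',np.pi)
def delta(pos,rot):
    s=arm.read_state(); r=R.from_quat(s['ee_rot'])
    return np.round(r.inv().apply(np.array(pos)-s['position']),1),np.round((r.inv()*rot).as_rotvec(),3)
E
python3 - <<'E'
from h import *
p=imaging.get_image('top');q=imaging.get_image('scene')
for px in [(427,218),(472,221),(424,266),(481,271)]: print('fresh',unproj(p,px,18).round())
for px in [(315,217),(345,217),(371,217)]: print('cured',unproj(p,px,93).round())
print('tray',unproj(p,(224.5,219.5),12).round(),'key',unproj(p,(187,281),87).round(),tri([p,q],[(182,283),(340,161)]).round(),'jar',unproj(p,(451,244),25).round(),'bottle',tri([p,q],[(351,151),(372,313)]).round())
o=ortho(p,4,400,760,-420,330,1);cv2.imwrite('pics/o1.png',o[:,:,::-1])
o=ortho(p,4,400,640,-370,-170,3);cv2.imwrite('pics/o2.png',o[:,:,::-1][:600]) 
o=ortho(p,79,500,680,-140,110,3);cv2.imwrite('pics/o3.png',o[:,:,::-1])
E
```

```text
fresh [ 584. -256.]
fresh [ 574. -375.]
fresh [ 457. -241.]
fresh [ 441. -388.]
cured [579.  39.]
cured [577. -36.]
cured [ 576. -100.]
tray [595. 280.] key [428. 357.] [422. 368.  85.] jar [ 513. -313.] bottle [775. -65.   5.]
```

Run:
```python
import cv2,numpy as np
a=cv2.imread('pics/o2.png');b=cv2.imread('pics/o3.png')
print(a.shape,b.shape)
```

```text
(600, 600, 3) (540, 750, 3)
```

View pics/o1.png

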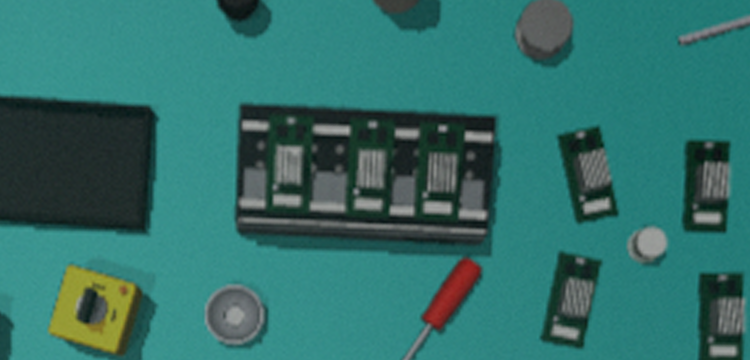

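View pics/o3.png

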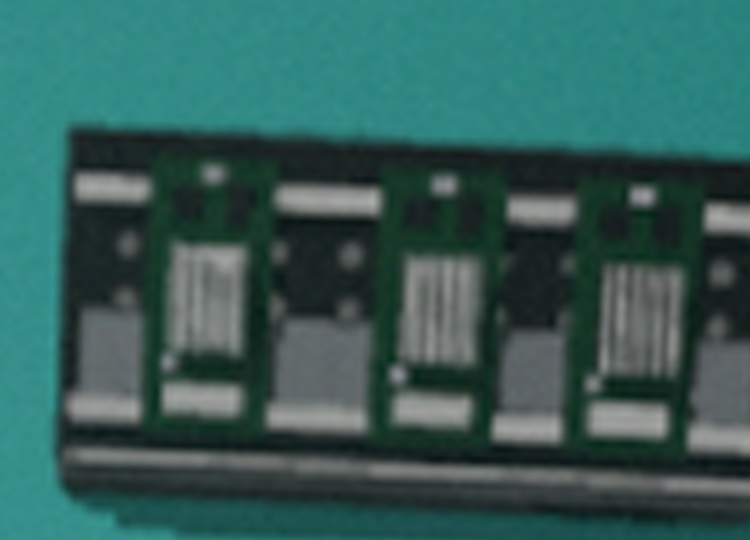

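The rectified view confirms three cured boards on the rack and four fresh boards around the jar. The rails run with a yaw of about −0.047 rad: the upper rail goes from (75,187) to (740,218) in the crop. Next I'll fit the poses numerically.

```bash
cat > seg.py <<'E'
from h import *
def boards(p,z=4,win=(390,660,-440,-190),s=3,amin=1800):
    x0,x1,y0,y1=win; o=ortho(p,z,x0,x1,y0,y1,s)
    hsv=cv2.cvtColor(o,cv2.COLOR_RGB2HSV); h=hsv[...,0].astype(int); t=np.median(h)
    m=((abs(h-t)>7)|(hsv[...,1]<90)).astype(np.uint8); m=cv2.morphologyEx(m,cv2.MORPH_OPEN,np.ones((9,9)))
    m=cv2.morphologyEx(m,cv2.MORPH_CLOSE,np.ones((9,9)))
    res=[]
    for c in cv2.findContours(m,cv2.RETR_EXTERNAL,cv2.CHAIN_APPROX_NONE)[0]:
        (u,v),(w,hh),a=cv2.minAreaRect(c)
        if w*hh<amin*s*s: continue
        b=cv2.boxPoints(((u,v),(w,hh),a)); e=[b[1]-b[0],b[2]-b[1]]; e=max(e,key=np.linalg.norm)
        d=np.array([-e[1],-e[0]]); d=d if d[0]>0 else -d
        res.append((x1-v/s,y1-u/s,np.arctan2(d[1],d[0]),max(w,hh)/s,min(w,hh)/s))
        cv2.drawContours(o,[b.astype(int)],0,(255,0,0),1)
    return sorted(res),o
E
python3 - <<'E'
from seg import *
p=imaging.get_image('top')
r,o=boards(p)
for b in r: print(np.round(b,3))
o2=ortho(p,79,500,680,-190,110,3)
cv2.imwrite('pics/s1.png',cv2.resize(np.vstack([np.hstack([o,np.zeros((810,150,3),np.uint8)]),o2]),None,fx=.44,fy=.44)[:,:,::-1])
s=3;U=[(112,187),(328,199),(540,210),(725,218)];L=[(105,408),(318,416),(528,428),(715,438)]
pts=[]
for A,z in((U,82.5),(L,67.5)):
    w=np.array([unproj(p,proj(p,[680-v/s,110-u/s,79]),z) for u,v in A]); k=np.polyfit(w[:,1],w[:,0],1); print(k, w[:,1]); pts.append(k)
bl=cv2.cvtColor(o2,cv2.COLOR_RGB2GRAY)
# rail ends: sample along upper rail 
for A,z in((U,82.5),(L,67.5)):
    k=np.polyfit([a[0] for a in A],[a[1] for a in A],1)
    print([int(bl[int(k[0]*u+k[1]),u]) for u in list(range(50,100,4))+list(range(760,840,4))])
# tray corners
o3=ortho(p,25,520,680,150,400,2); g=cv2.cvtColor(o3,cv2.COLOR_RGB2GRAY)
m=(g<60).astype(np.uint8); c=max(cv2.findContours(m,cv2.RETR_EXTERNAL,cv2.CHAIN_APPROX_NONE)[0],key=cv2.contourArea)
(u,v),wh,a=cv2.minAreaRect(c); print('tray',680-v/2,400-u/2,np.array(wh)/2,a)
E
```

```text
[ 4.42163e+02 -3.92943e+02  5.00000e-03  8.70380e+01  4.36230e+01]
[ 4.60028e+02 -2.41074e+02 -2.06000e-01  8.76710e+01  3.99040e+01]
[ 5.74402e+02 -3.77686e+02 -4.10000e-02  8.80320e+01  4.29490e+01]
[ 5.85718e+02 -2.58491e+02  2.17000e-01  8.84770e+01  4.14910e+01]
[5.08008789e-02 6.12992001e+02] [  72.55378248    0.75596783  -69.71225766 -131.20575632]
[4.99210156e-02 5.42573930e+02] [  75.39243419    3.73733761  -66.90853226 -129.81699733]
[118, 115, 104, 90, 69, 62, 97, 141, 158, 162, 165, 164, 162, 158, 158, 158, 163, 157, 125, 91, 75, 75, 85, 95, 99, 101, 100, 101, 102, 103, 103, 103, 104]
[123, 102, 71, 71, 96, 122, 141, 153, 154, 153, 152, 155, 156, 147, 122, 87, 61, 48, 51, 52, 59, 76, 94, 101, 104, 103, 102, 104, 105, 104, 103, 102, 104]
tray 592.6277770996094 276.8578796386719 [206.89909363 125.49702454] 3.956519365310669
```

View pics/s1.png

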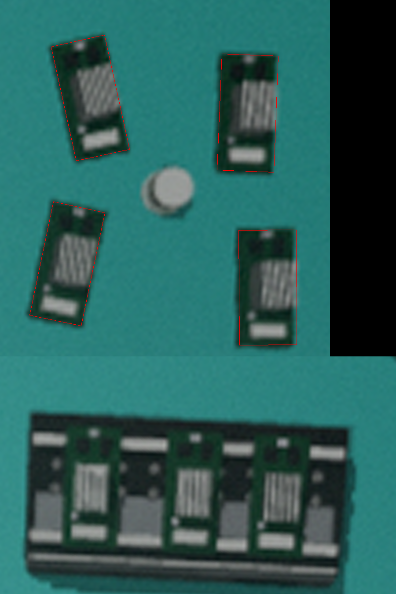

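The four red board fits match well, and the rack fits at centre (576,−29), yaw −0.05. The tray is at about (594,279), yaw −0.06. First reach: the cured board nearest the tray.

```bash
cat >> h.py <<'E'
T=np.radians(12); BR=R.from_euler('z',-.0504)*R.from_euler('y',-T)
def bed(x,y,z): return BR.apply([x,y,z])+[576.3,-29,75]
def tray(x,y,z): return R.from_euler('z',-.06).apply([x,y,z])+[594,279,0]
BT=tool(-.0504,T); TT=tool(-.06)
def show(*a):
    s=arm.read_state(); print(round(s['clock'],2),s['position'].round(1),round(s['gripper_width'],1),round(s['grasp_force'],1),'F',np.round(s['contact_force'],1))
    for pos,rot in a: print(*[list(map(float,v)) for v in delta(pos,rot)])
E
python3 -c "
from h import *
print(arm.read_state()['joints'])
show((bed(2,68.7,80),BT),(bed(2,68.7,11),BT))"
```

```text
[ 1.53658842e+00  3.84692659e-01  7.89956636e-03 -1.40159097e-05
 -1.19402822e+00 -2.58581146e-01]
0.95 [180.4 598.4 231.3] 85.4 0.0 F [ 0.5 -0.4 -0. ]
[529.4, 423.2, 77.7] [0.025, 0.208, -0.242]
[543.4, 419.8, 145.1] [0.025, 0.208, -0.242]
```

>>> arm_command([
  {"grip": 0.5, "linear": [529, 423, 78], "rot": [0.025, 0.208, -0.242]},
  {"grip": 0.5, "linear": [529, 423, 78], "rot": [0.025, 0.208, -0.242]},
  {"grip": 0.5, "linear": [529, 423, 78], "rot": [0.025, 0.208, -0.242]},
  {"grip": 0.5, "linear": [529, 423, 78], "rot": [0.025, 0.208, -0.242]},
  {"grip": 0.5, "linear": [529, 423, 78], "rot": [0.025, 0.208, -0.242]},
  {"grip": 0.5, "linear": [529, 423, 78], "rot": [0.025, 0.208, -0.242]},
  {"grip": 0.5, "linear": [529, 423, 78], "rot": [0.025, 0.208, -0.242]},
  {"grip": 0.5, "linear": [529, 423, 78], "rot": [0.025, 0.208, -0.242]},
  {"grip": 0.5, "linear": [529, 423, 78], "rot": [0.025, 0.208, -0.242]},
  {"grip": 0.5, "linear": [529, 423, 78], "rot": [0.025, 0.208, -0.242]},
])

```text
clock: 2.2
position: [533.9, 85.5, 160.2]
ee_rot: [0.994, -0.025, 0.105, 0.003]
contact_force: [1.2, 1.1, 0.0]
gripper_width: 42.7
grasp_force: 0.0
```

>>> arm_command([
  {"grip": 0.5, "linear": [0, 0, 0], "rot": [0, 0, 0]},
])

```text
clock: 2.33
position: [534.1, 83.5, 159.1]
ee_rot: [0.994, -0.028, 0.104, 0.003]
contact_force: [0.4, -0.1, -0.1]
gripper_width: 42.8
grasp_force: 0.0
```

```bash
python3 -c "
from h import *
show((bed(2,68.7,80),BT),(bed(2,68.7,11),BT))"
```

```text
2.33 [534.1  83.5 159.1] 42.8 0.0 F [ 0.4 -0.1 -0.1]
[31.6, 41.3, 12.3] [0.002, 0.001, -0.007]
[31.7, 41.1, 81.3] [0.002, 0.001, -0.007]
```

>>> arm_command([
  {"grip": 0.5, "linear": [32, 41, 12], "rot": [0.002, 0.001, -0.007]},
  {"grip": 0.5, "linear": [32, 41, 12], "rot": [0.002, 0.001, -0.007]},
  {"grip": 0.5, "linear": [32, 41, 40], "rot": [0.002, 0.001, -0.007]},
  {"grip": 0.5, "linear": [32, 41, 60], "rot": [0.002, 0.001, -0.007]},
  {"grip": 0.5, "linear": [32, 41, 72], "rot": [0.002, 0.001, -0.007]},
  {"grip": 0.5, "linear": [32, 41, 79], "rot": [0.002, 0.001, -0.007]},
  {"grip": 0.5, "linear": [32, 41, 80], "rot": [0.002, 0.001, -0.007]},
  {"grip": 0.5, "linear": [32, 41, 80], "rot": [0.002, 0.001, -0.007]},
])

```text
clock: 3.32
position: [578.8, 44.1, 88.8]
ee_rot: [0.994, -0.021, 0.105, 0.002]
contact_force: [-0.2, -0.6, -0.4]
gripper_width: 42.3
grasp_force: 0.0
```

```bash
python3 -c "
from h import *
show((bed(2,68.7,11),BT))
p=imaging.get_image('scene'); c=cv2.resize(p['frame'][180:320,230:400],None,fx=4,fy=4,interpolation=cv2.INTER_CUBIC); cv2.imwrite('pics/g1.png',c[:,:,::-1])"
```

```text
3.33 [578.8  44.1  88.8] 42.3 0.0 F [-0.2 -0.6 -0.4]
[0.2, 4.4, 2.8] [-0.002, -0.002, 0.008]
```

View pics/g1.png

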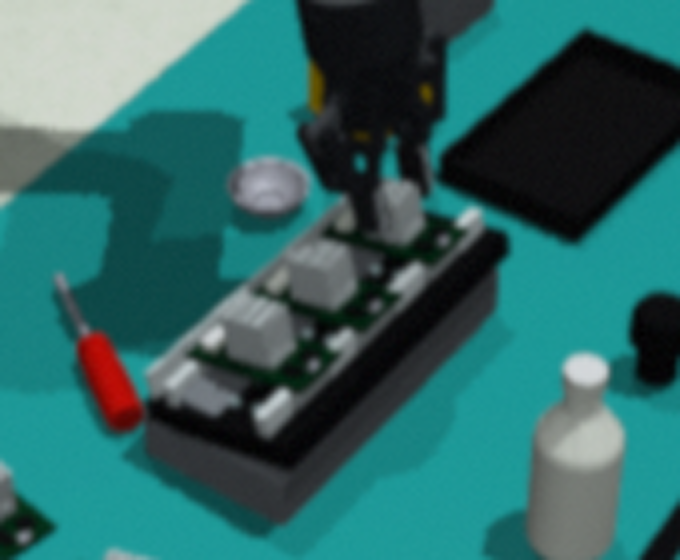

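The fingers straddle the first cured block at (400,210) in the crop. I'll correct by 4 mm and close.

>>> arm_command([
  {"grip": 0.5, "linear": [0, 4, 2], "rot": [0, 0, 0.008]},
  {"grip": 0.5, "linear": [0, 4, 2.5], "rot": [0, 0, 0.008]},
  {"grip": 0.1, "linear": [0, 4, 2.5], "rot": [0, 0, 0.008]},
  {"grip": 0.1, "linear": [0, 4, 2.5], "rot": [0, 0, 0.008]},
  {"grip": 0.1, "linear": [0, 4, 2.5], "rot": [0, 0, 0.008]},
  {"grip": 0.1, "linear": [0, 4, 2.5], "rot": [0, 0, 0.008]},
  {"grip": 0.1, "linear": [0, 4, -20], "rot": [0, 0, 0.008]},
  {"grip": 0.1, "linear": [0, 4, -60], "rot": [0, 0, 0.008]},
  {"grip": 0.1, "linear": [0, 4, -80], "rot": [0, 0, 0.008]},
  {"grip": 0.1, "linear": [0, 4, -80], "rot": [0, 0, 0.008]},
])

```text
clock: 4.62
position: [562.1, 40.9, 167.7]
ee_rot: [0.994, -0.025, 0.106, 0.001]
contact_force: [0.3, -0.5, -2.3]
gripper_width: 23.2
grasp_force: 58.9
```

```bash
python3 -c "
from h import *
show((tray(0,56,80),TT),(tray(0,56,18),TT))"
```

```text
4.62 [562.1  40.9 167.7] 23.2 58.9 F [ 0.3 -0.5 -2.3]
[1.2, -295.1, 91.0] [-0.004, -0.213, 0.009]
[-11.9, -294.9, 151.6] [-0.004, -0.213, 0.009]
```

>>> arm_command([
  {"grip": 0.1, "linear": [1, -295, 91], "rot": [-0.004, -0.213, 0.009]},
  {"grip": 0.1, "linear": [1, -295, 91], "rot": [-0.004, -0.213, 0.009]},
  {"grip": 0.1, "linear": [1, -295, 91], "rot": [-0.004, -0.213, 0.009]},
  {"grip": 0.1, "linear": [1, -295, 91], "rot": [-0.004, -0.213, 0.009]},
  {"grip": 0.1, "linear": [1, -295, 91], "rot": [-0.004, -0.213, 0.009]},
  {"grip": 0.1, "linear": [1, -295, 91], "rot": [-0.004, -0.213, 0.009]},
  {"grip": 0.1, "linear": [1, -295, 91], "rot": [-0.004, -0.213, 0.009]},
  {"grip": 0.1, "linear": [-6, -295, 125], "rot": [-0.004, -0.213, 0.009]},
  {"grip": 0.1, "linear": [-6, -295, 125], "rot": [-0.004, -0.213, 0.009]},
  {"grip": 0.1, "linear": [-6, -295, 125], "rot": [-0.004, -0.213, 0.009]},
])

```text
clock: 5.88
position: [597.5, 333.6, 44.6]
ee_rot: [1.0, -0.03, -0.001, 0.0]
contact_force: [0.2, 0.9, -0.9]
gripper_width: 23.1
grasp_force: 59.2
```

```bash
python3 -c "
from h import *
show((tray(0,56,17),TT))"
```

```text
5.88 [597.5 333.6  44.6] 23.1 59.2 F [ 0.2  0.9 -0.9]
[-0.2, -1.3, 27.6] [0.001, 0.002, -0.001]
```

>>> arm_command([
  {"grip": 0.1, "linear": [0, -1, 15], "rot": [0, 0, 0]},
  {"grip": 0.1, "linear": [0, -1, 24], "rot": [0, 0, 0]},
  {"grip": 0.1, "linear": [0, -1, 27], "rot": [0, 0, 0]},
  {"grip": 0.1, "linear": [0, -1, 27], "rot": [0, 0, 0]},
  {"grip": 0.4, "linear": [0, -1, 27], "rot": [0, 0, 0]},
  {"grip": 0.4, "linear": [0, -1, 27], "rot": [0, 0, 0]},
  {"grip": 0.4, "linear": [0, -1, 10], "rot": [0, 0, 0]},
  {"grip": 0.4, "linear": [0, -1, -40], "rot": [0, 0, 0]},
  {"grip": 0.4, "linear": [0, -1, -100], "rot": [0, 0, 0]},
  {"grip": 0.4, "linear": [0, -1, -100], "rot": [0, 0, 0]},
])

```text
clock: 7.12
position: [600.5, 337.7, 152.4]
ee_rot: [1.0, -0.029, 0.005, -0.004]
contact_force: [0.1, -0.2, 0.1]
gripper_width: 34.3
grasp_force: 0.0
```

```bash
python3 -c "
from h import *
show((bed(2,-7.3,70),BT),(bed(2,-7.3,11),BT))"
```

```text
7.12 [600.5 337.7 152.4] 34.3 0.0 F [ 0.1 -0.2  0.1]
[-15.3, 374.9, 5.2] [-0.007, 0.2, -0.009]
[-3.5, 375.3, 63.0] [-0.007, 0.2, -0.009]
```

>>> arm_command([
  {"grip": 0.5, "linear": [-15, 375, -5], "rot": [-0.007, 0.2, -0.009]},
  {"grip": 0.5, "linear": [-15, 375, -5], "rot": [-0.007, 0.2, -0.009]},
  {"grip": 0.5, "linear": [-15, 375, -5], "rot": [-0.007, 0.2, -0.009]},
  {"grip": 0.5, "linear": [-15, 375, -5], "rot": [-0.007, 0.2, -0.009]},
  {"grip": 0.5, "linear": [-15, 375, -5], "rot": [-0.007, 0.2, -0.009]},
  {"grip": 0.5, "linear": [-15, 375, -5], "rot": [-0.007, 0.2, -0.009]},
  {"grip": 0.5, "linear": [-15, 375, -5], "rot": [-0.007, 0.2, -0.009]},
  {"grip": 0.5, "linear": [-15, 375, 2], "rot": [-0.007, 0.2, -0.009]},
  {"grip": 0.5, "linear": [-15, 375, 2], "rot": [-0.007, 0.2, -0.009]},
  {"grip": 0.5, "linear": [-15, 375, 2], "rot": [-0.007, 0.2, -0.009]},
])

```text
clock: 8.38
position: [559.9, -36.8, 141.8]
ee_rot: [0.995, -0.024, 0.098, 0.007]
contact_force: [0.2, 0.1, 0.3]
gripper_width: 42.7
grasp_force: 0.0
```

```bash
python3 -c "
from h import *
show((bed(2,-7.3,11),BT))"
```

```text
8.38 [559.9 -36.8 141.8] 42.7 0.0 F [0.2 0.1 0.3]
[4.5, -1.8, 57.6] [0.009, 0.013, 0.003]
```

Now descend, grip and lift in a single call.

>>> arm_command([
  {"grip": 0.5, "linear": [4.5, -1.8, 20], "rot": [0.009, 0.013, 0.003]},
  {"grip": 0.5, "linear": [4.5, -1.8, 45], "rot": [0.009, 0.013, 0.003]},
  {"grip": 0.5, "linear": [4.5, -1.8, 57], "rot": [0.009, 0.013, 0.003]},
  {"grip": 0.5, "linear": [4.5, -1.8, 57], "rot": [0.009, 0.013, 0.003]},
  {"grip": 0.1, "linear": [4.5, -1.8, 57], "rot": [0.009, 0.013, 0.003]},
  {"grip": 0.1, "linear": [4.5, -1.8, 57], "rot": [0.009, 0.013, 0.003]},
  {"grip": 0.1, "linear": [4.5, -1.8, 57], "rot": [0.009, 0.013, 0.003]},
  {"grip": 0.1, "linear": [4.5, -1.8, 35], "rot": [0.009, 0.013, 0.003]},
  {"grip": 0.1, "linear": [4.5, -1.8, -25], "rot": [0.009, 0.013, 0.003]},
  {"grip": 0.1, "linear": [4.5, -1.8, -25], "rot": [0.009, 0.013, 0.003]},
])

```text
clock: 9.62
position: [561.8, -35.4, 172.7]
ee_rot: [0.994, -0.026, 0.11, 0.001]
contact_force: [0.2, 0.5, -0.6]
gripper_width: 22.9
grasp_force: 59.0
```

```bash
python3 -c "
from h import *
show((tray(0,0,80),TT),(tray(0,0,18),TT))"
```

```text
9.62 [561.8 -35.4 172.7] 22.9 59.0 F [ 0.2  0.5 -0.6]
[-5.0, -315.4, 94.8] [-0.004, -0.22, 0.008]
[-18.5, -315.2, 155.3] [-0.004, -0.22, 0.008]
```

>>> arm_command([
  {"grip": 0.1, "linear": [-5, -315, 80], "rot": [-0.004, -0.22, 0.008]},
  {"grip": 0.1, "linear": [-5, -315, 80], "rot": [-0.004, -0.22, 0.008]},
  {"grip": 0.1, "linear": [-5, -315, 80], "rot": [-0.004, -0.22, 0.008]},
  {"grip": 0.1, "linear": [-5, -315, 80], "rot": [-0.004, -0.22, 0.008]},
  {"grip": 0.1, "linear": [-5, -315, 80], "rot": [-0.004, -0.22, 0.008]},
  {"grip": 0.1, "linear": [-5, -315, 80], "rot": [-0.004, -0.22, 0.008]},
  {"grip": 0.1, "linear": [-5, -315, 80], "rot": [-0.004, -0.22, 0.008]},
  {"grip": 0.1, "linear": [-12, -315, 125], "rot": [-0.004, -0.22, 0.008]},
  {"grip": 0.1, "linear": [-12, -315, 125], "rot": [-0.004, -0.22, 0.008]},
  {"grip": 0.1, "linear": [-12, -315, 125], "rot": [-0.004, -0.22, 0.008]},
])

```text
clock: 10.88
position: [591.1, 277.0, 44.2]
ee_rot: [1.0, -0.031, -0.004, 0.001]
contact_force: [0.0, -0.5, 0.1]
gripper_width: 22.8
grasp_force: 59.1
```

```bash
python3 -c "
from h import *
show((tray(0,0,17),TT))"
```

```text
10.88 [591.1 277.   44.2] 22.8 59.1 F [ 0.  -0.5  0.1]
[3.0, -2.3, 27.2] [0.002, 0.009, -0.002]
```

>>> arm_command([
  {"grip": 0.1, "linear": [3, -2, 15], "rot": [0, 0.008, 0]},
  {"grip": 0.1, "linear": [3, -2, 24], "rot": [0, 0.008, 0]},
  {"grip": 0.1, "linear": [3, -2, 27], "rot": [0, 0.008, 0]},
  {"grip": 0.1, "linear": [3, -2, 27], "rot": [0, 0.008, 0]},
  {"grip": 0.4, "linear": [3, -2, 27], "rot": [0, 0.008, 0]},
  {"grip": 0.4, "linear": [3, -2, 27], "rot": [0, 0.008, 0]},
  {"grip": 0.4, "linear": [3, -2, 10], "rot": [0, 0.008, 0]},
  {"grip": 0.4, "linear": [3, -2, -40], "rot": [0, 0.008, 0]},
  {"grip": 0.4, "linear": [3, -2, -100], "rot": [0, 0.008, 0]},
  {"grip": 0.4, "linear": [3, -2, -100], "rot": [0, 0.008, 0]},
])

```text
clock: 12.12
position: [597.9, 282.0, 150.7]
ee_rot: [1.0, -0.03, 0.005, -0.003]
contact_force: [0.0, -0.2, -0.2]
gripper_width: 34.2
grasp_force: 0.0
```

```bash
python3 -c "
from h import *
show((bed(2,-72.7,70),BT),(bed(2,-72.7,11),BT))"
```

```text
12.12 [597.9 282.  150.7] 34.2 0.0 F [ 0.  -0.2 -0.2]
[-14.8, 384.6, 4.5] [-0.004, 0.2, -0.01]
[-3.1, 384.8, 62.4] [-0.004, 0.2, -0.01]
```

>>> arm_command([
  {"grip": 0.5, "linear": [-10, 383, -5], "rot": [0, 0.21, -0.007]},
  {"grip": 0.5, "linear": [-10, 383, -5], "rot": [0, 0.21, -0.007]},
  {"grip": 0.5, "linear": [-10, 383, -5], "rot": [0, 0.21, -0.007]},
  {"grip": 0.5, "linear": [-10, 383, -5], "rot": [0, 0.21, -0.007]},
  {"grip": 0.5, "linear": [-10, 383, -5], "rot": [0, 0.21, -0.007]},
  {"grip": 0.5, "linear": [-10, 383, -5], "rot": [0, 0.21, -0.007]},
  {"grip": 0.5, "linear": [-10, 383, -5], "rot": [0, 0.21, -0.007]},
  {"grip": 0.5, "linear": [-10, 383, 2], "rot": [0, 0.21, -0.007]},
  {"grip": 0.5, "linear": [-10, 383, 2], "rot": [0, 0.21, -0.007]},
  {"grip": 0.5, "linear": [-10, 383, 2], "rot": [0, 0.21, -0.007]},
])

```text
clock: 13.38
position: [561.2, -100.3, 141.5]
ee_rot: [0.994, -0.026, 0.103, 0.005]
contact_force: [-0.8, -0.3, 0.3]
gripper_width: 42.6
grasp_force: 0.0
```

```bash
python3 -c "
from h import *
show((bed(2,-72.7,11),BT))"
```

```text
13.38 [ 561.2 -100.3  141.5] 42.6 0.0 F [-0.8 -0.3  0.3]
[-0.5, 0.5, 56.5] [0.004, 0.002, -0.001]
```

>>> arm_command([
  {"grip": 0.5, "linear": [0, 0.5, 20], "rot": [0, 0, 0]},
  {"grip": 0.5, "linear": [0, 0.5, 45], "rot": [0, 0, 0]},
  {"grip": 0.5, "linear": [0, 0.5, 56], "rot": [0, 0, 0]},
  {"grip": 0.5, "linear": [0, 0.5, 56], "rot": [0, 0, 0]},
  {"grip": 0.1, "linear": [0, 0.5, 56], "rot": [0, 0, 0]},
  {"grip": 0.1, "linear": [0, 0.5, 56], "rot": [0, 0, 0]},
  {"grip": 0.1, "linear": [0, 0.5, 56], "rot": [0, 0, 0]},
  {"grip": 0.1, "linear": [0, 0.5, 35], "rot": [0, 0, 0]},
  {"grip": 0.1, "linear": [0, 0.5, -25], "rot": [0, 0, 0]},
  {"grip": 0.1, "linear": [0, 0.5, -25], "rot": [0, 0, 0]},
])

```text
clock: 14.62
position: [558.2, -101.8, 171.4]
ee_rot: [0.994, -0.026, 0.109, 0.004]
contact_force: [-0.1, 0.2, -2.1]
gripper_width: 23.0
grasp_force: 59.2
```

```bash
python3 -c "
from h import *
show((tray(0,-56,70),TT),(tray(0,-56,45),TT))"
```

```text
14.62 [ 558.2 -101.8  171.4] 23.0 59.2 F [-0.1  0.2 -2.1]
[-7.1, -326.4, 101.5] [0.002, -0.218, 0.007]
[-12.5, -326.5, 125.9] [0.002, -0.218, 0.007]
```

>>> arm_command([
  {"grip": 0.1, "linear": [-7, -326, 70], "rot": [0.002, -0.218, 0.007]},
  {"grip": 0.1, "linear": [-7, -326, 70], "rot": [0.002, -0.218, 0.007]},
  {"grip": 0.1, "linear": [-7, -326, 70], "rot": [0.002, -0.218, 0.007]},
  {"grip": 0.1, "linear": [-7, -326, 70], "rot": [0.002, -0.218, 0.007]},
  {"grip": 0.1, "linear": [-7, -326, 70], "rot": [0.002, -0.218, 0.007]},
  {"grip": 0.1, "linear": [-7, -326, 70], "rot": [0.002, -0.218, 0.007]},
  {"grip": 0.1, "linear": [-7, -326, 70], "rot": [0.002, -0.218, 0.007]},
  {"grip": 0.1, "linear": [-12, -327, 125], "rot": [0.002, -0.218, 0.007]},
  {"grip": 0.1, "linear": [-12, -327, 125], "rot": [0.002, -0.218, 0.007]},
  {"grip": 0.1, "linear": [-12, -327, 125], "rot": [0.002, -0.218, 0.007]},
])

```text
clock: 15.88
position: [588.3, 222.5, 41.6]
ee_rot: [1.0, -0.031, -0.004, 0.0]
contact_force: [-0.2, 0.7, -0.5]
gripper_width: 23.2
grasp_force: 59.3
```

```bash
python3 -c "
from h import *
show((tray(0,-56,17),TT))"
```

```text
15.88 [588.3 222.5  41.6] 23.2 59.3 F [-0.2  0.7 -0.5]
[2.5, -0.8, 24.6] [0.001, 0.009, -0.002]
```

>>> arm_command([
  {"grip": 0.1, "linear": [2.5, -1, 15], "rot": [0, 0.008, 0]},
  {"grip": 0.1, "linear": [2.5, -1, 22], "rot": [0, 0.008, 0]},
  {"grip": 0.1, "linear": [2.5, -1, 24.5], "rot": [0, 0.008, 0]},
  {"grip": 0.1, "linear": [2.5, -1, 24.5], "rot": [0, 0.008, 0]},
  {"grip": 0.4, "linear": [2.5, -1, 24.5], "rot": [0, 0.008, 0]},
  {"grip": 0.4, "linear": [2.5, -1, 24.5], "rot": [0, 0.008, 0]},
  {"grip": 0.4, "linear": [2.5, -1, 10], "rot": [0, 0.008, 0]},
  {"grip": 0.4, "linear": [2.5, -1, -40], "rot": [0, 0.008, 0]},
  {"grip": 0.4, "linear": [2.5, -1, -100], "rot": [0, 0.008, 0]},
  {"grip": 0.4, "linear": [2.5, -1, -100], "rot": [0, 0.008, 0]},
])

```text
clock: 17.12
position: [594.6, 226.2, 147.9]
ee_rot: [1.0, -0.03, 0.005, -0.003]
contact_force: [-0.0, 0.9, 0.6]
gripper_width: 34.3
grasp_force: 0.0
```

Run:
```python
from seg import *
p=imaging.get_image('top'); r,o=boards(p)
for b in r: print(np.round(b,3))
b=r[-1] if abs(r[-1][1]+258)<60 else r[0]
b=[x for x in r if x[0]>540 and x[1]>-320][0]
t=tool(b[2]); show(((b[0],b[1],110),t),((b[0],b[1],13),t))
cv2.imwrite('pics/t1.png',p['frame'][120:360,100:540,::-1])
```

```text
[ 442.167 -393.       0.      87.      43.333]
[ 4.58216e+02 -2.72732e+02 -2.12000e-01  8.83450e+01  4.03630e+01]
[ 5.74247e+02 -3.77829e+02 -3.00000e-02  8.83040e+01  4.26830e+01]
[ 5.85995e+02 -2.58640e+02  2.21000e-01  8.81430e+01  4.13220e+01]
17.18 [592.6 225.3 144.4] 34.5 0.0 F [-0.1 -0.  -1.5]
[22.6, 483.6, 32.7] [-0.003, -0.005, -0.281]
[22.2, 484.0, 129.7] [-0.003, -0.005, -0.281]
```

View pics/t1.png

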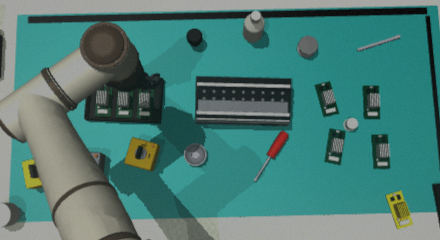

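The picture shows all three cured boards side by side in the tray, around (125,98). One fresh board, at (334,146), has been bumped about 30 mm, and its new pose is measured. Next I'll pick the upper-left fresh board.

>>> arm_command([
  {"grip": 0.5, "linear": [23, 484, -10], "rot": [0, 0, -0.281]},
  {"grip": 0.5, "linear": [23, 484, -10], "rot": [0, 0, -0.281]},
  {"grip": 0.5, "linear": [23, 484, -10], "rot": [0, 0, -0.281]},
  {"grip": 0.5, "linear": [23, 484, -10], "rot": [0, 0, -0.281]},
  {"grip": 0.5, "linear": [23, 484, -10], "rot": [0, 0, -0.281]},
  {"grip": 0.5, "linear": [23, 484, -10], "rot": [0, 0, -0.281]},
  {"grip": 0.5, "linear": [23, 484, 0], "rot": [0, 0, -0.281]},
  {"grip": 0.5, "linear": [23, 484, 60], "rot": [0, 0, -0.281]},
  {"grip": 0.5, "linear": [23, 484, 80], "rot": [0, 0, -0.281]},
  {"grip": 0.5, "linear": [23, 484, 80], "rot": [0, 0, -0.281]},
])

```text
clock: 18.42
position: [581.3, -260.6, 56.7]
ee_rot: [0.994, 0.109, -0.005, -0.001]
contact_force: [0.4, 0.5, 0.4]
gripper_width: 42.9
grasp_force: 0.0
```

```bash
python3 -c "
from h import *
show(((586,-258.6,12),tool(.221)))"
```

```text
18.43 [ 581.3 -260.6   56.7] 42.9 0.0 F [0.4 0.5 0.4]
[5.5, -0.7, 44.6] [-0.004, 0.01, -0.003]
```

>>> arm_command([
  {"grip": 0.5, "linear": [5.5, -0.7, 15], "rot": [-0.004, 0.01, -0.003]},
  {"grip": 0.5, "linear": [5.5, -0.7, 37], "rot": [-0.004, 0.01, -0.003]},
  {"grip": 0.5, "linear": [5.5, -0.7, 45], "rot": [-0.004, 0.01, -0.003]},
  {"grip": 0.5, "linear": [5.5, -0.7, 45], "rot": [-0.004, 0.01, -0.003]},
  {"grip": 0.1, "linear": [5.5, -0.7, 45], "rot": [-0.004, 0.01, -0.003]},
  {"grip": 0.1, "linear": [5.5, -0.7, 45], "rot": [-0.004, 0.01, -0.003]},
  {"grip": 0.1, "linear": [5.5, -0.7, 45], "rot": [-0.004, 0.01, -0.003]},
  {"grip": 0.1, "linear": [5.5, -0.7, 20], "rot": [-0.004, 0.01, -0.003]},
  {"grip": 0.1, "linear": [5.5, -0.7, -40], "rot": [-0.004, 0.01, -0.003]},
  {"grip": 0.1, "linear": [5.5, -0.7, -95], "rot": [-0.004, 0.01, -0.003]},
])

```text
clock: 19.68
position: [589.3, -258.3, 156.5]
ee_rot: [0.994, 0.111, 0.003, 0.001]
contact_force: [1.7, -0.9, -1.2]
gripper_width: 22.6
grasp_force: 61.0
```

```bash
python3 -c "
from h import *
show((bed(2,81,70),BT),(bed(2,81,40),BT))"
```

```text
19.68 [ 589.3 -258.3  156.5] 22.6 61.0 F [ 1.7 -0.9 -1.2]
[47.7, -307.9, 11.8] [-0.026, 0.201, 0.273]
[53.5, -306.3, 41.2] [-0.026, 0.201, 0.273]
```

>>> arm_command([
  {"grip": 0.1, "linear": [48, -308, -5], "rot": [-0.026, 0.201, 0.273]},
  {"grip": 0.1, "linear": [48, -308, -5], "rot": [-0.026, 0.201, 0.273]},
  {"grip": 0.1, "linear": [48, -308, -5], "rot": [-0.026, 0.201, 0.273]},
  {"grip": 0.1, "linear": [48, -308, -5], "rot": [-0.026, 0.201, 0.273]},
  {"grip": 0.1, "linear": [48, -308, -5], "rot": [-0.026, 0.201, 0.273]},
  {"grip": 0.1, "linear": [48, -308, 5], "rot": [-0.026, 0.201, 0.273]},
  {"grip": 0.1, "linear": [54, -306, 41], "rot": [-0.026, 0.201, 0.273]},
  {"grip": 0.1, "linear": [54, -306, 41], "rot": [-0.026, 0.201, 0.273]},
  {"grip": 0.1, "linear": [54, -306, 41], "rot": [-0.026, 0.201, 0.273]},
  {"grip": 0.1, "linear": [54, -306, 41], "rot": [-0.026, 0.201, 0.273]},
])

```text
clock: 20.92
position: [575.9, 51.7, 115.1]
ee_rot: [0.994, -0.026, 0.106, 0.002]
contact_force: [0.8, -0.0, -0.4]
gripper_width: 22.5
grasp_force: 60.9
```

```bash
python3 -c "
from h import *
show((bed(2,81,12),BT))
p=imaging.get_image('scene'); c=cv2.resize(p['frame'][150:320,230:430],None,fx=4,fy=4,interpolation=cv2.INTER_CUBIC)[:600]; cv2.imwrite('pics/g2.png',c[:,:,::-1])"
```

```text
20.93 [575.9  51.7 115.1] 22.5 60.9 F [ 0.8 -0.  -0.4]
[-2.0, -0.4, 28.2] [-0.0, -0.003, -0.001]
```

View pics/g2.png

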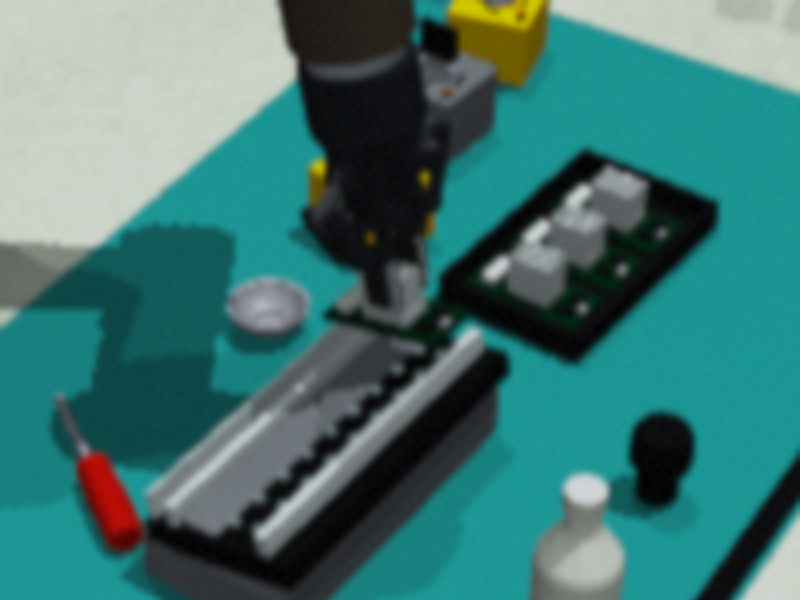

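The board is held level with the slope above the rack's left end, around (400,315), and the tray boards lie flat. I'll lower and release.

>>> arm_command([
  {"grip": 0.1, "linear": [-2, -0.4, 12], "rot": [0, -0.003, 0]},
  {"grip": 0.1, "linear": [-2, -0.4, 22], "rot": [0, -0.003, 0]},
  {"grip": 0.1, "linear": [-2, -0.4, 27], "rot": [0, -0.003, 0]},
  {"grip": 0.1, "linear": [-2, -0.4, 28], "rot": [0, -0.003, 0]},
  {"grip": 0.1, "linear": [-2, -0.4, 28], "rot": [0, -0.003, 0]},
  {"grip": 0.4, "linear": [-2, -0.4, 28], "rot": [0, -0.003, 0]},
  {"grip": 0.4, "linear": [-2, -0.4, 28], "rot": [0, -0.003, 0]},
  {"grip": 0.4, "linear": [-2, -0.4, 10], "rot": [0, -0.003, 0]},
  {"grip": 0.4, "linear": [-2, -0.4, -40], "rot": [0, -0.003, 0]},
  {"grip": 0.4, "linear": [-2, -0.4, -40], "rot": [0, -0.003, 0]},
])

```text
clock: 22.22
position: [567.1, 53.8, 155.5]
ee_rot: [0.994, -0.025, 0.107, 0.002]
contact_force: [0.2, -0.0, 0.2]
gripper_width: 34.3
grasp_force: 0.0
```

Run:
```python
from seg import *
p=imaging.get_image('top'); r,o=boards(p)
for b in r: print(np.round(b,3))
b=[x for x in r if x[0]<500 and x[1]>-320][0]
t=tool(b[2]); show(((b[0],b[1],60),t),((b[0],b[1],13),t))
```

```text
[ 442.167 -393.      -0.      87.      43.333]
[ 4.58369e+02 -2.72675e+02 -2.19000e-01  8.80740e+01  4.01320e+01]
[ 5.74410e+02 -3.77743e+02 -2.80000e-02  8.80120e+01  4.28540e+01]
22.27 [565.8  53.2 153.3] 34.1 0.0 F [-1.  -0.3 -1.6]
[-108.2, 331.0, 72.0] [-0.019, -0.21, 0.167]
[-118.0, 331.0, 118.0] [-0.019, -0.21, 0.167]
```

>>> arm_command([
  {"grip": 0.5, "linear": [-100, 331, 20], "rot": [-0.019, -0.21, 0.167]},
  {"grip": 0.5, "linear": [-100, 331, 20], "rot": [-0.019, -0.21, 0.167]},
  {"grip": 0.5, "linear": [-100, 331, 20], "rot": [-0.019, -0.21, 0.167]},
  {"grip": 0.5, "linear": [-100, 331, 20], "rot": [-0.019, -0.21, 0.167]},
  {"grip": 0.5, "linear": [-100, 331, 20], "rot": [-0.019, -0.21, 0.167]},
  {"grip": 0.5, "linear": [-108, 331, 72], "rot": [-0.019, -0.21, 0.167]},
  {"grip": 0.5, "linear": [-108, 331, 72], "rot": [-0.019, -0.21, 0.167]},
  {"grip": 0.5, "linear": [-108, 331, 72], "rot": [-0.019, -0.21, 0.167]},
  {"grip": 0.5, "linear": [-108, 331, 72], "rot": [-0.019, -0.21, 0.167]},
])

```text
clock: 23.4
position: [458.8, -272.6, 60.9]
ee_rot: [0.994, -0.108, -0.0, 0.001]
contact_force: [0.3, 0.0, 0.3]
gripper_width: 42.8
grasp_force: 0.0
```

```bash
python3 -c "
from h import *
show(((458.4,-272.7,12),tool(-.215)))
p=imaging.get_image('top'); o=ortho(p,79,500,680,-150,110,3); cv2.imwrite('pics/r1.png',o[:,:,::-1])"
```

```text
23.4 [ 458.8 -272.6   60.9] 42.8 0.0 F [0.3 0.  0.3]
[-0.4, 0.1, 48.9] [0.002, 0.0, -0.002]
```

View pics/r1.png

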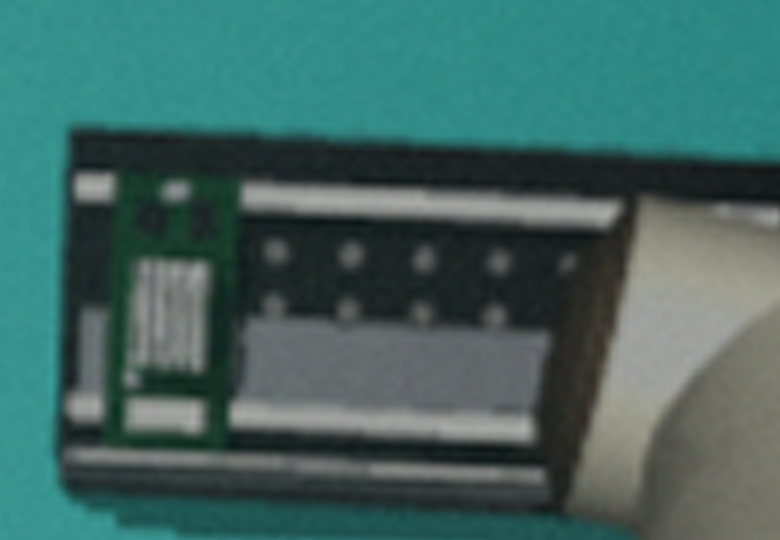

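The first fresh board sits squarely across both rails at (173,310), a few mm down towards the stop and within tolerance. I'll aim the rest about 3 mm further up-slope. Gripping the second board now.

>>> arm_command([
  {"grip": 0.5, "linear": [-0.4, 0, 20], "rot": [0, 0, 0]},
  {"grip": 0.5, "linear": [-0.4, 0, 42], "rot": [0, 0, 0]},
  {"grip": 0.5, "linear": [-0.4, 0, 49], "rot": [0, 0, 0]},
  {"grip": 0.5, "linear": [-0.4, 0, 49], "rot": [0, 0, 0]},
  {"grip": 0.1, "linear": [-0.4, 0, 49], "rot": [0, 0, 0]},
  {"grip": 0.1, "linear": [-0.4, 0, 49], "rot": [0, 0, 0]},
  {"grip": 0.1, "linear": [-0.4, 0, 49], "rot": [0, 0, 0]},
  {"grip": 0.1, "linear": [-0.4, 0, 20], "rot": [0, 0, 0]},
  {"grip": 0.1, "linear": [-0.4, 0, -40], "rot": [0, 0, 0]},
  {"grip": 0.1, "linear": [-0.4, 0, -95], "rot": [0, 0, 0]},
])

```text
clock: 24.7
position: [456.8, -272.8, 156.3]
ee_rot: [0.994, -0.109, -0.002, 0.001]
contact_force: [1.1, 0.0, -1.6]
gripper_width: 22.7
grasp_force: 58.9
```

```bash
python3 -c "
from h import *
show((bed(5,27,70),BT),(bed(5,27,40),BT))"
```

```text
24.7 [ 456.8 -272.8  156.3] 22.7 58.9 F [ 1.1  0.  -1.6]
[49.7, -288.9, 11.0] [0.019, 0.212, -0.167]
[56.0, -290.0, 40.4] [0.019, 0.212, -0.167]
```

>>> arm_command([
  {"grip": 0.1, "linear": [50, -289, -5], "rot": [0.019, 0.212, -0.167]},
  {"grip": 0.1, "linear": [50, -289, -5], "rot": [0.019, 0.212, -0.167]},
  {"grip": 0.1, "linear": [50, -289, -5], "rot": [0.019, 0.212, -0.167]},
  {"grip": 0.1, "linear": [50, -289, -5], "rot": [0.019, 0.212, -0.167]},
  {"grip": 0.1, "linear": [50, -289, -5], "rot": [0.019, 0.212, -0.167]},
  {"grip": 0.1, "linear": [50, -289, 5], "rot": [0.019, 0.212, -0.167]},
  {"grip": 0.1, "linear": [55, -290, 41], "rot": [0.019, 0.212, -0.167]},
  {"grip": 0.1, "linear": [55, -290, 41], "rot": [0.019, 0.212, -0.167]},
  {"grip": 0.1, "linear": [55, -290, 41], "rot": [0.019, 0.212, -0.167]},
  {"grip": 0.1, "linear": [55, -290, 41], "rot": [0.019, 0.212, -0.167]},
])

```text
clock: 25.95
position: [574.3, -2.0, 114.5]
ee_rot: [0.994, -0.025, 0.106, 0.003]
contact_force: [-0.6, -0.1, -1.1]
gripper_width: 22.8
grasp_force: 59.2
```

```bash
python3 -c "
from h import *
show((bed(5,27,12),BT))"
```

```text
25.95 [574.3  -2.  114.5] 22.8 59.2 F [-0.6 -0.1 -1.1]
[-0.0, -0.1, 27.4] [-0.0, -0.003, -0.001]
```

>>> arm_command([
  {"grip": 0.1, "linear": [0, 0, 12], "rot": [0, -0.003, 0]},
  {"grip": 0.1, "linear": [0, 0, 22], "rot": [0, -0.003, 0]},
  {"grip": 0.1, "linear": [0, 0, 27], "rot": [0, -0.003, 0]},
  {"grip": 0.1, "linear": [0, 0, 27.5], "rot": [0, -0.003, 0]},
  {"grip": 0.1, "linear": [0, 0, 27.5], "rot": [0, -0.003, 0]},
  {"grip": 0.4, "linear": [0, 0, 27.5], "rot": [0, -0.003, 0]},
  {"grip": 0.4, "linear": [0, 0, 27.5], "rot": [0, -0.003, 0]},
  {"grip": 0.4, "linear": [0, 0, 10], "rot": [0, -0.003, 0]},
  {"grip": 0.4, "linear": [0, 0, -40], "rot": [0, -0.003, 0]},
  {"grip": 0.4, "linear": [0, 0, -40], "rot": [0, -0.003, 0]},
])

```text
clock: 27.2
position: [567.7, -0.6, 155.9]
ee_rot: [0.994, -0.025, 0.107, 0.002]
contact_force: [0.4, -0.0, 0.4]
gripper_width: 34.4
grasp_force: 0.0
```

Run:
```python
from seg import *
p=imaging.get_image('top'); r,o=boards(p)
for b in r: print(np.round(b,3))
b=[x for x in r if x[0]>500 and x[1]<-300][0]
t=tool(b[2]); show(((b[0],b[1],60),t),((b[0],b[1],13),t))
```

```text
[ 442.    -393.       0.      87.333   43.333]
[ 5.74463e+02 -3.77704e+02 -3.90000e-02  8.79320e+01  4.29870e+01]
27.25 [566.4  -1.  153.7] 34.5 0.0 F [ 0.4  0.3 -0.5]
[7.1, 375.9, 97.0] [0.0, -0.21, -0.011]
[-2.7, 376.0, 142.9] [0.0, -0.21, -0.011]
```

>>> arm_command([
  {"grip": 0.5, "linear": [20, 375, 20], "rot": [0, -0.21, -0.011]},
  {"grip": 0.5, "linear": [20, 375, 20], "rot": [0, -0.21, -0.011]},
  {"grip": 0.5, "linear": [20, 375, 20], "rot": [0, -0.21, -0.011]},
  {"grip": 0.5, "linear": [20, 375, 20], "rot": [0, -0.21, -0.011]},
  {"grip": 0.5, "linear": [20, 375, 20], "rot": [0, -0.21, -0.011]},
  {"grip": 0.5, "linear": [20, 375, 40], "rot": [0, -0.21, -0.011]},
  {"grip": 0.5, "linear": [7, 375, 97], "rot": [0, -0.21, -0.011]},
  {"grip": 0.5, "linear": [7, 375, 97], "rot": [0, -0.21, -0.011]},
  {"grip": 0.5, "linear": [7, 375, 97], "rot": [0, -0.21, -0.011]},
  {"grip": 0.5, "linear": [7, 375, 97], "rot": [0, -0.21, -0.011]},
])

```text
clock: 28.5
position: [575.1, -377.0, 61.8]
ee_rot: [1.0, -0.019, 0.0, 0.002]
contact_force: [0.2, -0.1, 0.2]
gripper_width: 42.8
grasp_force: 0.0
```

```bash
python3 -c "
from h import *
show(((574.4,-377,12),tool(-.035)))
p=imaging.get_image('top'); o=ortho(p,79,500,680,-150,110,3); cv2.imwrite('pics/r2.png',o[:,:,::-1])"
```

```text
28.5 [ 575.1 -377.    61.8] 42.8 0.0 F [ 0.2 -0.1  0.2]
[-0.7, -0.2, 49.8] [0.004, -0.001, -0.003]
```

View pics/r2.png

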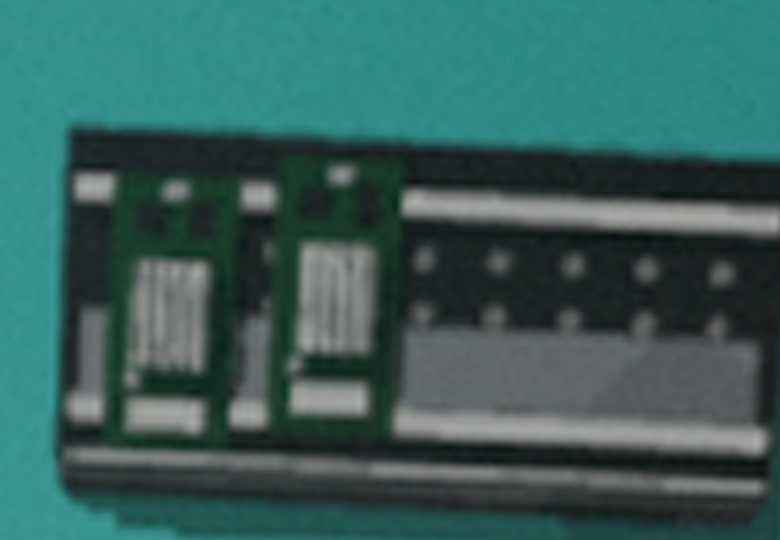

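The second board lies square at (337,295), about +4 mm up-slope, and the first is at about −3.5 mm. Both are in tolerance. Gripping the third.

>>> arm_command([
  {"grip": 0.5, "linear": [-0.7, 0, 20], "rot": [0.004, 0, -0.003]},
  {"grip": 0.5, "linear": [-0.7, 0, 42], "rot": [0.004, 0, -0.003]},
  {"grip": 0.5, "linear": [-0.7, 0, 49.5], "rot": [0.004, 0, -0.003]},
  {"grip": 0.5, "linear": [-0.7, 0, 49.5], "rot": [0.004, 0, -0.003]},
  {"grip": 0.1, "linear": [-0.7, 0, 49.5], "rot": [0.004, 0, -0.003]},
  {"grip": 0.1, "linear": [-0.7, 0, 49.5], "rot": [0.004, 0, -0.003]},
  {"grip": 0.1, "linear": [-0.7, 0, 49.5], "rot": [0.004, 0, -0.003]},
  {"grip": 0.1, "linear": [-0.7, 0, 20], "rot": [0.004, 0, -0.003]},
  {"grip": 0.1, "linear": [-0.7, 0, -40], "rot": [0.004, 0, -0.003]},
  {"grip": 0.1, "linear": [-0.7, 0, -95], "rot": [0.004, 0, -0.003]},
])

```text
clock: 29.8
position: [572.5, -377.0, 155.3]
ee_rot: [1.0, -0.018, -0.002, -0.001]
contact_force: [0.7, 0.2, -1.0]
gripper_width: 23.1
grasp_force: 59.9
```

```bash
python3 -c "
from h import *
show((bed(4,-27,70),BT),(bed(4,-27,40),BT))"
```

```text
29.8 [ 572.5 -377.   155.3] 23.1 59.9 F [ 0.7  0.2 -1. ]
[-19.9, -321.0, 11.9] [-0.004, 0.213, 0.013]
[-13.6, -320.8, 41.2] [-0.004, 0.213, 0.013]
```

>>> arm_command([
  {"grip": 0.1, "linear": [-20, -321, -5], "rot": [-0.004, 0.213, 0.013]},
  {"grip": 0.1, "linear": [-20, -321, -5], "rot": [-0.004, 0.213, 0.013]},
  {"grip": 0.1, "linear": [-20, -321, -5], "rot": [-0.004, 0.213, 0.013]},
  {"grip": 0.1, "linear": [-20, -321, -5], "rot": [-0.004, 0.213, 0.013]},
  {"grip": 0.1, "linear": [-20, -321, -5], "rot": [-0.004, 0.213, 0.013]},
  {"grip": 0.1, "linear": [-20, -321, 5], "rot": [-0.004, 0.213, 0.013]},
  {"grip": 0.1, "linear": [-14, -321, 41], "rot": [-0.004, 0.213, 0.013]},
  {"grip": 0.1, "linear": [-14, -321, 41], "rot": [-0.004, 0.213, 0.013]},
  {"grip": 0.1, "linear": [-14, -321, 41], "rot": [-0.004, 0.213, 0.013]},
  {"grip": 0.1, "linear": [-14, -321, 41], "rot": [-0.004, 0.213, 0.013]},
])

```text
clock: 31.05
position: [571.1, -56.2, 115.0]
ee_rot: [0.994, -0.025, 0.106, 0.003]
contact_force: [0.8, 0.5, -1.7]
gripper_width: 22.8
grasp_force: 59.9
```

```bash
python3 -c "
from h import *
show((bed(4,-27,12),BT))"
```

```text
31.05 [571.1 -56.2 115. ] 22.8 59.9 F [ 0.8  0.5 -1.7]
[-0.7, -0.4, 28.0] [-0.0, -0.003, -0.001]
```

>>> arm_command([
  {"grip": 0.1, "linear": [-0.7, -0.4, 12], "rot": [0, -0.003, 0]},
  {"grip": 0.1, "linear": [-0.7, -0.4, 22], "rot": [0, -0.003, 0]},
  {"grip": 0.1, "linear": [-0.7, -0.4, 27], "rot": [0, -0.003, 0]},
  {"grip": 0.1, "linear": [-0.7, -0.4, 28], "rot": [0, -0.003, 0]},
  {"grip": 0.1, "linear": [-0.7, -0.4, 28], "rot": [0, -0.003, 0]},
  {"grip": 0.4, "linear": [-0.7, -0.4, 28], "rot": [0, -0.003, 0]},
  {"grip": 0.4, "linear": [-0.7, -0.4, 28], "rot": [0, -0.003, 0]},
  {"grip": 0.4, "linear": [-0.7, -0.4, 10], "rot": [0, -0.003, 0]},
  {"grip": 0.4, "linear": [-0.7, -0.4, -40], "rot": [0, -0.003, 0]},
  {"grip": 0.4, "linear": [-0.7, -0.4, -40], "rot": [0, -0.003, 0]},
])

```text
clock: 32.3
position: [563.9, -54.3, 156.9]
ee_rot: [0.994, -0.024, 0.108, 0.002]
contact_force: [-0.8, -0.4, 0.2]
gripper_width: 34.2
grasp_force: 0.0
```

Run:
```python
from seg import *
p=imaging.get_image('top'); r,o=boards(p)
for b in r: print(np.round(b,3))
b=[x for x in r if x[0]<500 and x[1]<-330][0]
t=tool(b[2]); show(((b[0],b[1]+1,60),t),((b[0],b[1]+1,13),t))
```

```text
[ 442.    -392.833   -0.      87.333   43.667]
32.35 [562.5 -54.5 154.6] 33.8 0.0 F [-0.1 -0.3 -0.2]
[-121.1, 343.0, 70.5] [0.004, -0.211, -0.05]
[-130.9, 343.1, 116.4] [0.004, -0.211, -0.05]
```

>>> arm_command([
  {"grip": 0.5, "linear": [-110, 343, 20], "rot": [0.004, -0.211, -0.05]},
  {"grip": 0.5, "linear": [-110, 343, 20], "rot": [0.004, -0.211, -0.05]},
  {"grip": 0.5, "linear": [-110, 343, 20], "rot": [0.004, -0.211, -0.05]},
  {"grip": 0.5, "linear": [-110, 343, 20], "rot": [0.004, -0.211, -0.05]},
  {"grip": 0.5, "linear": [-110, 343, 20], "rot": [0.004, -0.211, -0.05]},
  {"grip": 0.5, "linear": [-110, 343, 20], "rot": [0.004, -0.211, -0.05]},
  {"grip": 0.5, "linear": [-121, 343, 70], "rot": [0.004, -0.211, -0.05]},
  {"grip": 0.5, "linear": [-121, 343, 70], "rot": [0.004, -0.211, -0.05]},
  {"grip": 0.5, "linear": [-121, 343, 70], "rot": [0.004, -0.211, -0.05]},
  {"grip": 0.5, "linear": [-121, 343, 70], "rot": [0.004, -0.211, -0.05]},
])

```text
clock: 33.6
position: [441.9, -392.3, 61.2]
ee_rot: [1.0, 0.001, -0.001, 0.002]
contact_force: [0.6, 1.0, -0.7]
gripper_width: 42.8
grasp_force: 0.0
```

```bash
python3 -c "
from h import *
show(((442,-392,12),tool(0)))"
```

```text
33.6 [ 441.9 -392.3   61.2] 42.8 0.0 F [ 0.6  1.  -0.7]
[0.2, -0.4, 49.2] [0.003, 0.002, 0.002]
```

>>> arm_command([
  {"grip": 0.5, "linear": [0, 0, 20], "rot": [0, 0, 0]},
  {"grip": 0.5, "linear": [0, 0, 42], "rot": [0, 0, 0]},
  {"grip": 0.5, "linear": [0, 0, 49], "rot": [0, 0, 0]},
  {"grip": 0.5, "linear": [0, 0, 49], "rot": [0, 0, 0]},
  {"grip": 0.1, "linear": [0, 0, 49], "rot": [0, 0, 0]},
  {"grip": 0.1, "linear": [0, 0, 49], "rot": [0, 0, 0]},
  {"grip": 0.1, "linear": [0, 0, 49], "rot": [0, 0, 0]},
  {"grip": 0.1, "linear": [0, 0, 20], "rot": [0, 0, 0]},
  {"grip": 0.1, "linear": [0, 0, -40], "rot": [0, 0, 0]},
  {"grip": 0.1, "linear": [0, 0, -95], "rot": [0, 0, 0]},
])

```text
clock: 34.85
position: [440.3, -391.9, 155.6]
ee_rot: [1.0, -0.0, -0.003, 0.0]
contact_force: [0.2, 0.1, -1.3]
gripper_width: 23.0
grasp_force: 59.3
```

```bash
python3 -c "
from h import *
show((bed(4,-81,70),BT),(bed(4,-81,40),BT))"
```

```text
34.85 [ 440.3 -391.9  155.6] 23.0 59.3 F [ 0.2  0.1 -1.3]
[121.3, -282.5, 10.5] [-0.004, 0.215, 0.05]
[127.7, -282.2, 39.8] [-0.004, 0.215, 0.05]
```

>>> arm_command([
  {"grip": 0.1, "linear": [121, -282, -5], "rot": [-0.004, 0.213, 0.05]},
  {"grip": 0.1, "linear": [121, -282, -5], "rot": [-0.004, 0.213, 0.05]},
  {"grip": 0.1, "linear": [121, -282, -5], "rot": [-0.004, 0.213, 0.05]},
  {"grip": 0.1, "linear": [121, -282, -5], "rot": [-0.004, 0.213, 0.05]},
  {"grip": 0.1, "linear": [121, -282, -5], "rot": [-0.004, 0.213, 0.05]},
  {"grip": 0.1, "linear": [121, -282, 5], "rot": [-0.004, 0.213, 0.05]},
  {"grip": 0.1, "linear": [127, -282, 40], "rot": [-0.004, 0.213, 0.05]},
  {"grip": 0.1, "linear": [127, -282, 40], "rot": [-0.004, 0.213, 0.05]},
  {"grip": 0.1, "linear": [127, -282, 40], "rot": [-0.004, 0.213, 0.05]},
  {"grip": 0.1, "linear": [127, -282, 40], "rot": [-0.004, 0.213, 0.05]},
])

```text
clock: 36.1
position: [568.1, -110.6, 114.9]
ee_rot: [0.994, -0.025, 0.105, 0.003]
contact_force: [0.0, -0.1, -1.2]
gripper_width: 23.2
grasp_force: 59.4
```

```bash
python3 -c "
from h import *
show((bed(4,-81,12),BT))"
```

```text
36.1 [ 568.1 -110.6  114.9] 23.2 59.4 F [ 0.  -0.1 -1.2]
[-0.4, -0.9, 27.8] [0.0, -0.002, -0.0]
```

>>> arm_command([
  {"grip": 0.1, "linear": [-0.4, -0.9, 12], "rot": [0, -0.002, 0]},
  {"grip": 0.1, "linear": [-0.4, -0.9, 22], "rot": [0, -0.002, 0]},
  {"grip": 0.1, "linear": [-0.4, -0.9, 27], "rot": [0, -0.002, 0]},
  {"grip": 0.1, "linear": [-0.4, -0.9, 28], "rot": [0, -0.002, 0]},
  {"grip": 0.1, "linear": [-0.4, -0.9, 28], "rot": [0, -0.002, 0]},
  {"grip": 0.4, "linear": [-0.4, -0.9, 28], "rot": [0, -0.002, 0]},
  {"grip": 0.4, "linear": [-0.4, -0.9, 28], "rot": [0, -0.002, 0]},
  {"grip": 0.4, "linear": [-0.4, -0.9, 10], "rot": [0, -0.002, 0]},
  {"grip": 0.4, "linear": [-0.4, -0.9, -40], "rot": [0, -0.002, 0]},
  {"grip": 0.4, "linear": [-0.4, -0.9, -70], "rot": [0, -0.002, 0]},
])

```text
clock: 37.35
position: [553.4, -108.5, 183.7]
ee_rot: [0.994, -0.025, 0.104, 0.003]
contact_force: [-0.9, 0.2, -0.5]
gripper_width: 34.1
grasp_force: 0.0
```

Run:
```python
from seg import *
p=imaging.get_image('top'); q=imaging.get_image('scene')
show()
# key: board from the grey box, measured at top of bow z=102 and box top z=60
o=ortho(p,102,380,480,290,430,4); o6=ortho(p,60,380,480,290,430,4)
cs=cv2.resize(q['frame'][140:200,310:370],(400,400),interpolation=cv2.INTER_CUBIC)
o=cv2.resize(o,(400,286));o6=cv2.resize(o6,(400,286))
im=np.zeros((572,800,3),np.uint8); im[:286,:400]=o; im[286:,:400]=o6; im[:400,400:]=cs
cv2.imwrite('pics/k1.png',im[:,:,::-1])
for n,c in(('top',p),('scene',q)):
    print(n,[([round(v,1) for v in d['pixel']],round(d['score'],2)) for d in models.tip_of(c,'key_bow')])
```

```text
37.45 [ 554.8 -108.4  185.8] 34.4 0.0 F [ 0.2 -0.1  0.4]
top [([184.0, 281.3], 0.61), ([308.2, 218.9], 0.61), ([240.2, 274.1], 0.6), ([135.4, 292.2], 0.52)]
scene [([324.9, 184.3], 0.6), ([339.9, 158.7], 0.57), ([352.5, 140.9], 0.46)]
```

View pics/k1.png

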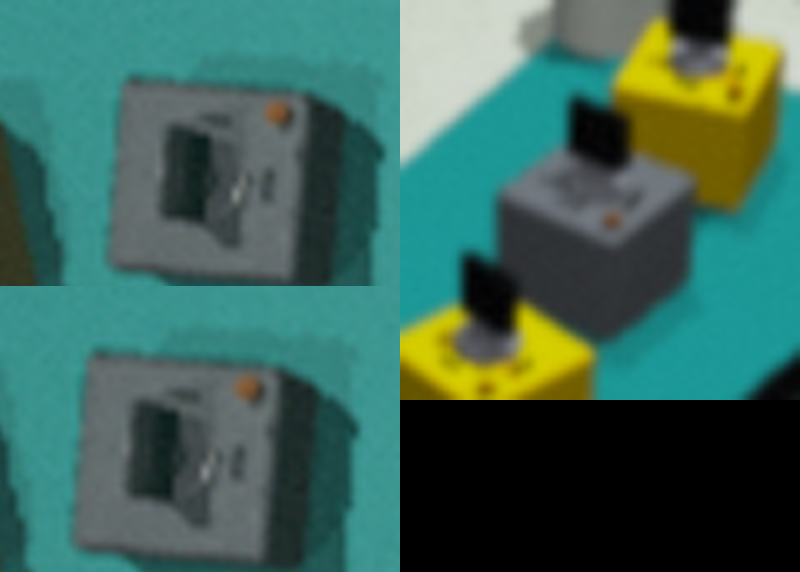

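In the z=102 map the grey box's bow tops out at (176,171), which gives (420,368) with yaw about −0.09. The yellow boxes on either side are the look-alikes. I'll move above the key, then check the rack on the way.

```bash
python3 -c "
from h import *
print(arm.read_state()['joints'].round(3))
show(((420,368,150),tool(-.09)))"
```

```text
[ 0.112  0.229 -0.388  0.048 -0.75   1.377]
37.55 [ 552.8 -108.4  181.8] 34.1 0.0 F [0.2 0.4 0.5]
[-159.8, -469.1, -0.9] [-0.004, -0.207, 0.04]
```

>>> arm_command([
  {"grip": 0.5, "linear": [-160, -469, -1], "rot": [-0.004, -0.207, 0.04]},
  {"grip": 0.5, "linear": [-160, -469, -1], "rot": [-0.004, -0.207, 0.04]},
  {"grip": 0.5, "linear": [-160, -469, -1], "rot": [-0.004, -0.207, 0.04]},
  {"grip": 0.5, "linear": [-160, -469, -1], "rot": [-0.004, -0.207, 0.04]},
  {"grip": 0.5, "linear": [-160, -469, -1], "rot": [-0.004, -0.207, 0.04]},
  {"grip": 0.5, "linear": [-160, -469, -1], "rot": [-0.004, -0.207, 0.04]},
  {"grip": 0.5, "linear": [-160, -469, -1], "rot": [-0.004, -0.207, 0.04]},
  {"grip": 0.5, "linear": [-160, -469, -1], "rot": [-0.004, -0.207, 0.04]},
  {"grip": 0.5, "linear": [-160, -469, -1], "rot": [-0.004, -0.207, 0.04]},
  {"grip": 0.5, "linear": [-160, -469, -1], "rot": [-0.004, -0.207, 0.04]},
])

```text
clock: 38.8
position: [419.0, 367.1, 148.1]
ee_rot: [0.999, -0.045, -0.001, 0.002]
contact_force: [-0.5, -0.9, -0.5]
gripper_width: 42.8
grasp_force: 0.0
```

```bash
python3 -c "
from h import *
show(((420,368,74),tool(-.09)))
p=imaging.get_image('top'); o=ortho(p,79,520,640,-170,110,2.8); q=imaging.get_image('scene')
c=cv2.resize(q['frame'][205:310,255:395],(347,260),interpolation=cv2.INTER_CUBIC);d=cv2.resize(q['frame'][130:200,290:380],(347,260),interpolation=cv2.INTER_CUBIC)
im=np.zeros((600,784,3),np.uint8); im[:336]=o[:336,:784]; im[340:,:347]=c; im[340:,360:707]=d
cv2.imwrite('pics/r3.png',im[:,:,::-1])"
```

```text
38.8 [419.  367.1 148.1] 42.8 0.0 F [-0.5 -0.9 -0.5]
[1.1, -1.2, 74.1] [0.003, 0.002, 0.0]
```

View pics/r3.png

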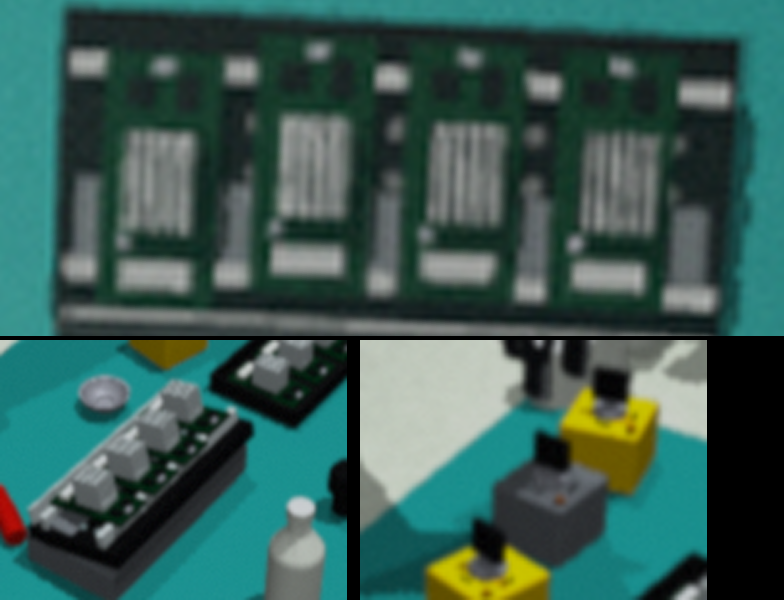

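All four fresh boards sit square across both rails, and the jar and bottle are undisturbed. I'll descend onto the key and close on its bow.

>>> arm_command([
  {"grip": 0.5, "linear": [1, -1, 20], "rot": [0.003, 0.002, 0]},
  {"grip": 0.5, "linear": [1, -1, 45], "rot": [0.003, 0.002, 0]},
  {"grip": 0.5, "linear": [1, -1, 65], "rot": [0.003, 0.002, 0]},
  {"grip": 0.5, "linear": [1, -1, 74], "rot": [0.003, 0.002, 0]},
  {"grip": 0.5, "linear": [1, -1, 74], "rot": [0.003, 0.002, 0]},
  {"grip": 0.25, "linear": [1, -1, 74], "rot": [0.003, 0.002, 0]},
  {"grip": 0.25, "linear": [1, -1, 74], "rot": [0.003, 0.002, 0]},
])

```text
clock: 39.78
position: [421.0, 369.1, 76.8]
ee_rot: [0.999, -0.045, 0.001, -0.002]
contact_force: [0.1, 0.2, -0.2]
gripper_width: 21.3
grasp_force: 0.0
```

```bash
python3 -c "
from h import *
show(((420,368,74),tool(-.09)))
p=imaging.get_image('top');q=imaging.get_image('scene')
a=proj(p,[420,368,90]).astype(int);b=proj(q,[420,368,90]).astype(int)
f=lambda i,c:cv2.resize(i['frame'][c[1]-40:c[1]+40,c[0]-40:c[0]+40],(390,390),interpolation=cv2.INTER_CUBIC)
cv2.imwrite('pics/k2.png',np.hstack([f(p,a),f(q,b)])[:,:,::-1])"
```

```text
39.77 [421.  369.1  76.8] 21.3 0.0 F [ 0.1  0.2 -0.2]
[-0.9, 1.2, 2.8] [-0.004, -0.002, -0.0]
```

View pics/k2.png

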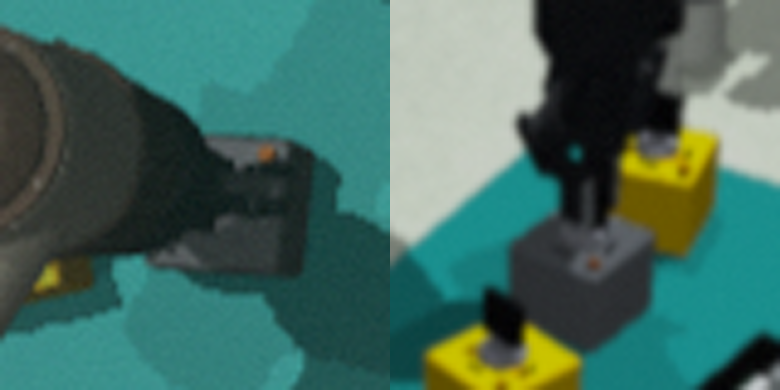

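The fingers straddle the grey box's key. Closing.

>>> arm_command([
  {"grip": 0.25, "linear": [-1, 1, 3], "rot": [-0.004, -0.002, 0]},
  {"grip": 0.0, "linear": [-1, 1, 3], "rot": [-0.004, -0.002, 0]},
  {"grip": 0.0, "linear": [-1, 1, 3], "rot": [-0.004, -0.002, 0]},
  {"grip": 0.0, "linear": [-1, 1, 3], "rot": [-0.004, -0.002, 0]},
])

```text
clock: 40.38
position: [419.4, 367.8, 72.9]
ee_rot: [0.999, -0.045, -0.0, 0.001]
contact_force: [-1.9, -0.1, 0.6]
gripper_width: 6.9
grasp_force: 74.0
```

The opening reads 6.9 mm, which fits the 8 mm bow given the same bias seen on the boards. Turning clockwise (+z of the tool).

>>> arm_command([
  {"grip": 0.0, "linear": [0, 0, 0], "rot": [0, 0, 0.17]},
  {"grip": 0.0, "linear": [0, 0, 0], "rot": [0, 0, 0.34]},
  {"grip": 0.0, "linear": [0, 0, 0], "rot": [0, 0, 0.51]},
  {"grip": 0.0, "linear": [0, 0, 0], "rot": [0, 0, 0.68]},
  {"grip": 0.0, "linear": [0, 0, 0], "rot": [0, 0, 0.85]},
  {"grip": 0.0, "linear": [0, 0, 0], "rot": [0, 0, 1.0]},
  {"grip": 0.0, "linear": [0, 0, 0], "rot": [0, 0, 1.1]},
  {"grip": 0.0, "linear": [0, 0, 0], "rot": [0, 0, 1.16]},
  {"grip": 0.0, "linear": [0, 0, 0], "rot": [0, 0, 1.18]},
  {"grip": 0.0, "linear": [0, 0, 0], "rot": [0, 0, 1.18]},
])

```text
clock: 41.62
position: [418.0, 366.1, 72.9]
ee_rot: [0.805, -0.593, -0.0, 0.003]
contact_force: [-5.7, -1.9, 5.4]
gripper_width: 7.1
grasp_force: 74.9
```

```bash
python3 -c "
from h import *
show(((420,368,74),tool(-.09)))
print(arm.read_state()['wrist_torque'])"
```

```text
41.62 [418.  366.1  72.9] 7.1 74.9 F [-5.7 -1.9  5.4]
[-1.2, -2.5, -1.1] [0.006, -0.0, -1.18]
[-0.55807147  1.67887089  0.15149815]
```

The tool turned 1.18 rad and the torque is 0.15 N m, matching the spring at the stop. I'll hold briefly, open, and lift clear.

>>> arm_command([
  {"grip": 0.0, "linear": [0, 0, 0], "rot": [0, 0, 0]},
  {"grip": 0.0, "linear": [0, 0, 0], "rot": [0, 0, 0]},
  {"grip": 0.8, "linear": [0, 0, 0], "rot": [0, 0, 0]},
  {"grip": 0.8, "linear": [0, 0, 0], "rot": [0, 0, 0]},
  {"grip": 0.8, "linear": [0, 0, 0], "rot": [0, 0, 0]},
  {"grip": 0.8, "linear": [0, 0, 0], "rot": [0, 0, 0]},
  {"grip": 0.8, "linear": [0, 0, 0], "rot": [0, 0, 0]},
  {"grip": 0.8, "linear": [0, 0, -40], "rot": [0, 0, 0]},
  {"grip": 0.8, "linear": [0, 0, -100], "rot": [0, 0, 0]},
  {"grip": 0.8, "linear": [0, 0, -150], "rot": [0, 0, 0]},
])

```text
clock: 42.88
position: [419.9, 368.2, 225.3]
ee_rot: [0.805, -0.593, 0.0, -0.0]
contact_force: [0.5, 1.6, -0.5]
gripper_width: 68.5
grasp_force: 0.0
```

>>> arm_command([
  {"grip": 0.8, "linear": [-100, 0, 0], "rot": [0, 0, 0]},
  {"grip": 0.8, "linear": [-100, 0, 0], "rot": [0, 0, 0]},
  {"grip": 0.8, "linear": [-100, 0, 0], "rot": [0, 0, 0]},
  {"grip": 0.8, "linear": [-100, 0, 0], "rot": [0, 0, 0]},
])

```text
clock: 43.38
position: [389.9, 463.1, 222.5]
ee_rot: [0.805, -0.593, 0.0, 0.001]
contact_force: [-0.0, 0.7, -0.1]
gripper_width: 68.5
grasp_force: 0.0
```

```bash
python3 -c "
from h import *
show()
p=imaging.get_image('top');q=imaging.get_image('scene')
a=p['frame'][170:330,150:420];b=q['frame'][130:290,240:430]
cv2.imwrite('pics/f.png',np.hstack([cv2.resize(a,(430,255)),cv2.resize(b,(360,303))[:255]])[:,:,::-1])"
```

```text
43.38 [389.9 463.1 222.5] 68.5 0.0 F [-0.   0.7 -0.1]
```

View pics/f.png

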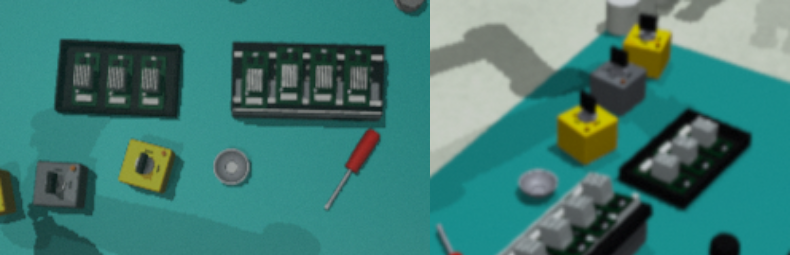

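The three cured boards lie in the tray around (118,75) and the four fresh boards are on the rack around (308,80). The key at (55,183) is back at its rest angle and the arm is clear. Handing in.

```bash
python3 -c "
from bench import job
print(job.job_done())"
```

```text
the job is handed in; nothing more can be done
None
```

I handed the job in at about 43 s with the three cured boards flat in the tray, the four fresh boards square across both rails, and the key turned about 1.18 rad and sprung back; the hand-in call returned no verdict.

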